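Advance the duty tray by one bay

ROBOT

A 6-joint arm with a two-finger parallel gripper is mounted at the origin on the work surface. World frame = base frame: x ahead of the robot, y to its left, z up, the work surface at z = 0. Lengths are in m, angles in rad, forces in N, time in s.
With the tool pointing down it reaches from about 0.375 to 0.975 m from the base axis. Payload 3.8 kg.
Tool frame: the origin (TCP) lies at the very end of the fingers, on their centre line; the grasp point (between the pads) lies 19 mm behind it (bot.grip_depth is the distance from the TCP to the grasp point, in m); z points along the fingers, y is the direction in which the jaws open and shut (so a half turn about z gives the same grasp; the last joint's range is limited). The gripper opens to 85 mm and grips with 20 to 120 N. Pads are 22 mm wide; open, the fingers measure 114 mm over their backs; the gripper's body (76 mm by 85 mm) begins 54 mm behind the grasp point. The pads swing forward as they close: fully open they stand 13 mm farther back than shut.
Start: joints at [1.247, 0.264, 1.604, -0, 1.274, -0.037], TCP at [0.191, 0.647, 0.231] pointing down, gripper open.
Joint ranges: [-2.63, 2.63], [-0.94, 2.18], [0.31, 2.57], [-1.31, 4.45], [0, 2.66], [-2.55, 2.55]. Speed limits (rad/s): [2.57, 2.57, 3.14, 3.14, 3.14, 3.14].

INTERFACE

Orientations are given as a rotation vector (axis times angle).
In Python, from workcell import bot, cams, job gives the robot as it stands.
- The arm moves only by the tool apply_moves, never from a script. Its argument "targets" is a list of rows, each an object of numbers: "dx", "dy", "dz": the shift along the tool's x, y, z in units of 30 mm (1.0 is 30 mm); "wx", "wy", "wz": the turn, a rotation vector about the tool's x, y, z in units of 6 degrees (1.0 is 6 degrees); "jaw": the opening, from 0 (shut) to 1 (fully open). In form: [{"dx": .., "dy": .., "dz": .., "wx": .., "wy": .., "wz": .., "jaw": ..}, ...]. A call has 1 to 5 rows; each row shifts and turns the commanded pose from where the row before left it, along the tool's axes as they then stand; what a row does not reach is not made up. A row lasts 1/10 s, in which the tool goes at most 50 mm and 8.59 degrees, less where a joint would pass 70% of its speed; a pose out of reach is approached as far as the arm can. A call is refused whole if a number of a shift passes 1 or a number of a turn 1, either way. A call with a gripper value outside its range is refused whole. The fingers move at their own pace and stop on an object; "newtons" is the grip in N (left out, the last holds). Time passes only in rows, so rows that do not move let the fingers close. It gives the time, the measured TCP pose, the force and the opening at its end, in the units of the state.
- bot.read_state(): the state, without advancing time (a new reading comes with each control period).
- cams.read_camera(name): name is "scene" or "top" or "wrist"; returns a dict with "color" (420x560x3 uint8, red, green, blue), "range_z" (420x560 float32, m along the optical axis (not along the pixel's ray), 0 where there is no reading), "fx", "fy", "cx", "cy" (pixels), "eye" and "rotation" of the camera in the world; the wrist camera has in their place "T_tool_cam" (4x4, takes a point from camera to tool coordinates, whose origin is the TCP and whose axes are the flange's). Camera axes: x right, y down, z forward; pixel columns grow to the right and rows downward; lengths in m; the calibration is good to about 2 mm. A picture is of the moment at which its call begins: read the wrist's pose just before it.
- job.finish_job(): hands the job in, once; it reports no verdict.
The state is a dict: "time": time; "q": joint angles; "joint_vel": joint speeds; "joint_torque": joint torques, N m; "tool_pos": TCP position; "tcp_rot": TCP orientation; "wrist_force": force on the tool from outside, world axes, zero at the start; "torque": the same for the moment, N m; "width": opening from 0.0 (shut) to 1.0 (fully open).
Only numpy, scipy, OpenCV 4.12 (cv2) and the standard library are available. Lean on these libraries where they do the work, as an engineer would, in place of code of your own. Each camera call takes 0.05 s, during which the arm holds its last target.

TASK

Move the duty queue on by one: slide each of the five unit tiles one bay clockwise (as seen from above) round the tray, one at a time, beginning with the tile that moves clockwise into the empty bay where the brown card note is stuck, each following into the space just freed, until all five lie flat and squarely in the next bay. Keep the tiles in the tray, sliding them rather than lifting them out, and leave the other things on the desk where they are.

Things in the scene. Friction and masses are not known exactly. Their poses are not given: they have to be found in the camera images.
- tray: Fixed grey tray; its well, 152 (x) by 228 mm (y), holds six 76 mm bays, two rows of three along y, no walls between. Origin on the desk under the well centre; +x to the far side (pen trough outside the well), +y left, z up. Well floor 5 mm, wall tops 14 mm above the desk; walls 6 mm thick. Position and yaw vary.
- bay1 (a point): Centre of the far left bay, on the well floor (tray frame x +38, y +76 mm). Bays 1 to 6 follow one another clockwise as seen from above, and 6 is followed by 1.
- bay2 (a point): Centre of the far middle bay, on the well floor (tray frame x +38, y +0 mm). Bays 1 to 6 follow one another clockwise as seen from above, and 6 is followed by 1.
- bay3 (a point): Centre of the far right bay, on the well floor (tray frame x +38, y -76 mm). Bays 1 to 6 follow one another clockwise as seen from above, and 6 is followed by 1.
- bay4 (a point): Centre of the near right bay, on the well floor (tray frame x -38, y -76 mm). Bays 1 to 6 follow one another clockwise as seen from above, and 6 is followed by 1.
- bay5 (a point): Centre of the near middle bay, on the well floor (tray frame x -38, y +0 mm). Bays 1 to 6 follow one another clockwise as seen from above, and 6 is followed by 1.
- bay6 (a point): Centre of the near left bay, on the well floor (tray frame x -38, y +76 mm). Bays 1 to 6 follow one another clockwise as seen from above, and 6 is followed by 1.
- note: Thin square piece of brown card (the note), 50 mm, stuck flat to the floor of the one bay that is empty at the start; origin at its centre. It has no thickness to speak of; tiles slide over it.
- tile_round: Loose white tile 73 x 73 x 12 mm, about 120 g, in a bay (which one varies), axes parallel to the tray's; origin at the centre of its underside. On its top, in the middle, a steel grip: a round post 26 mm across; 12 to 37 mm above the underside. Slides with about 1 N, can be pushed by its grip.
- tile_square: Loose white tile 73 x 73 x 12 mm, about 120 g, in a bay (which one varies), axes parallel to the tray's; origin at the centre of its underside. On its top, in the middle, a steel grip: a square block 26 x 26 mm; 12 to 37 mm above the underside. Slides with about 1 N, can be pushed by its grip.
- tile_bar: Loose white tile 73 x 73 x 12 mm, about 120 g, in a bay (which one varies), axes parallel to the tray's; origin at the centre of its underside. On its top, in the middle, a steel grip: a plain bar 14 mm along x and 30 mm along y; 12 to 37 mm above the underside. Slides with about 1 N, can be pushed by its grip.
- tile_cross: Loose white tile 73 x 73 x 12 mm, about 120 g, in a bay (which one varies), axes parallel to the tray's; origin at the centre of its underside. On its top, in the middle, a steel grip: a plus-shaped block 28 x 28 mm with arms 10 mm thick; 12 to 37 mm above the underside. Slides with about 1 N, can be pushed by its grip.
- tile_tee: Loose white tile 73 x 73 x 12 mm, about 120 g, in a bay (which one varies), axes parallel to the tray's; origin at the centre of its underside. On its top, in the middle, a steel grip: a T, 28 x 28 mm overall, 10 mm thick, cross-bar at its +x side, stem to -x; 12 to 37 mm above the underside. Slides with about 1 N, can be pushed by its grip.
- marker: Bystander, to be left alone: white marker pen with black cap, 135 mm long, 17 mm thick, lying in the pen trough along the far side of the tray; origin at the middle of its underside.
- eraser: Bystander, to be left alone: white block eraser 22 x 45 x 14 mm in the pen trough; origin at the middle of its underside.
- phone: Bystander, to be left alone: black smartphone 155 x 74 x 9 mm lying left of the tray; origin at the middle of its underside.
- stapler: Bystander, to be left alone: black stapler 130 x 34 mm, 40 mm high, right of the tray; origin at the middle of its underside.
- mouse: Bystander, to be left alone: black computer mouse, 36 mm high, on the desk to the right; origin at the middle of its underside.
- mug: Bystander, to be left alone: white mug, 92 mm high, 82 mm across, left of the tray, on the near side; origin at the middle of its underside.
- handset: Bystander, to be left alone: black hand-held radio lying flat, 125 x 56 x 32 mm with a 100 mm aerial, beyond the far side of the tray; origin at the middle of its underside.
- pen_cup: Bystander, to be left alone: dark metal pen cup, 100 mm high, 84 mm across, on the desk to the right; origin at the middle of its underside.
Mind the look-alikes: they are no part of the job. Leave any orange or yellow look-alike of the tile_tee alone.

How it is judged:
By the outcome, as a careful person would: the job done as asked, in the order asked, and still so for the second after the job is handed in, with the robot touching nothing.
It also fails if it takes over 54 s, if anything falls off the work surface, if the arm or the gripper's body presses on something with over 40 N, if the wrist force passes 120 N, or if a joint passes its speed limit or range.

## Working session

There is one attempt and no reset: what is moved stays moved. The work goes in short steps, Python scripts to look and compute and a tool call to move; the robot and the scene stay as the last step left them, time stands still between calls to the robot, and variables do not carry over. Pictures are saved under pics/ and viewed, and the job is handed in when it is done.

Besides the shell and the picture viewer there is one more tool, called by a JSON object that holds its "op" and its "data", one argument or row to a line. apply_moves: Moves the arm, as the interface text tells. Its arguments: {"type":"object","properties":{"targets":{"type":"array"},"newtons":{"type":"number"}},"required":["targets"]}

```bash
ls; mkdir -p pics
python3 - <<'E'
from workcell import bot,cams
import cv2,numpy as np
print(bot.read_state())
for n in("top","scene"):
    c=cams.read_camera(n); cv2.imwrite(f"pics/{n}0.png",c["color"][:,:,::-1]); np.savez(f"pics/{n}0.npz",**{k:v for k,v in c.items()})
    print(n,c["fx"],c["cx"],c["cy"],c["eye"],c["rotation"])
E
```

```text
pics
{'time': 0.0, 'q': array([ 1.24711132e+00,  2.64757874e-01,  1.60537215e+00,  1.57876634e-05,
        1.27367558e+00, -3.68905502e-02]), 'joint_vel': array([-0.00155547,  0.00028688,  0.00049678,  0.00087975,  0.00028746,
       -0.00062181]), 'joint_torque': array([ 3.01695582e-03, -5.15106797e+01, -3.67324162e+01,  2.25797285e-04,
        1.26682103e-02,  3.12278758e-06]), 'tool_pos': array([0.19070439, 0.6467484 , 0.22995983]), 'tcp_rot': array([-0.44890148, -3.10893774,  0.00341505]), 'wrist_force': array([-1.35211145, -0.32936138, -0.97963638]), 'torque': array([-1.76835055e-02, -9.68357639e-05, -2.20101316e-02]), 'width': 1.0007184039904033}
top 412.3020180307284 276.93286365104325 205.08054147954252 [ 0.36214222 -0.05543659  0.9899206 ] [-2.12187837  2.13512434 -0.21201382]
scene 411.56149040209385 274.5921957735388 212.32503341722827 [ 1.11643204 -0.08653264  0.74983034] [-1.85812111 -1.78978913  0.63455498]
```

View pics/top0.png

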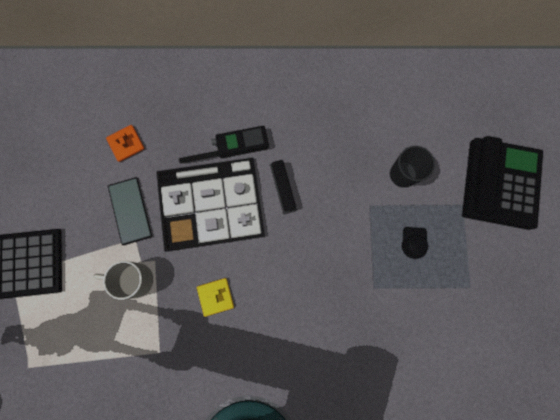

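View pics/scene0.png

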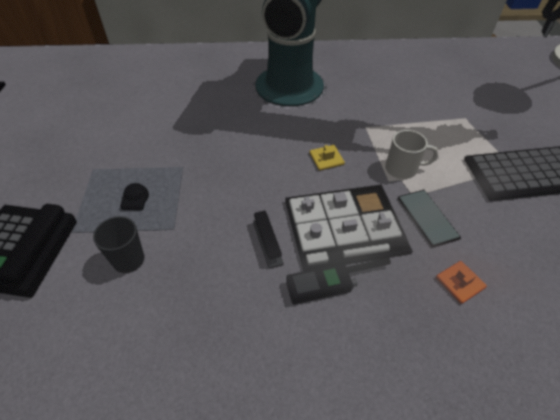

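```bash
cat > h.py <<'E'
import numpy as np,cv2
from scipy.spatial.transform import Rotation as R
def world(c,u,v,z):
    u=np.atleast_1d(u).astype(float);v=np.atleast_1d(v)
    d=np.stack([(u-c["cx"])/c["fx"],(v-c["cy"])/c["fy"],np.ones_like(u)],1)@Rm(c).T
    e=np.array(c["eye"]); return e+d*((z-e[2])/d[:,2])[:,None]
def Rm(c):
    r=np.array(c["rotation"]); return r if r.shape==(3,3) else R.from_rotvec(r).as_matrix()
def proj(c,P):
    q=(np.atleast_2d(P)-np.array(c["eye"]))@Rm(c); return np.stack([c["fx"]*q[:,0]/q[:,2]+c["cx"],c["fy"]*q[:,1]/q[:,2]+c["cy"]],1)
E
python3 - <<'E'
import numpy as np,cv2
c=np.load("pics/top0.npz"); im=c["color"][:,:,::-1]
x0,y0,w,h=150,150,125,105
cr=cv2.resize(im[y0:y0+h,x0:x0+w],None,fx=6,fy=6,interpolation=cv2.INTER_CUBIC)
cr=cv2.convertScaleAbs(cr,alpha=1.5,beta=20)
cv2.imwrite("pics/crop0.png",cr[:600,:800])
d=c["range_z"]; print(d[200:204,60:64], d[225,180],d[150,100])
E
```

```text
[[1.0048345  1.0052445  1.0060946  1.0066298 ]
 [1.001425   0.99860144 1.0064108  1.006557  ]
 [1.0042615  1.0035648  1.0038948  1.0040115 ]
 [1.0035362  1.0054029  1.0016798  1.0031388 ]] 0.99100703 1.0312176
```

View pics/crop0.png

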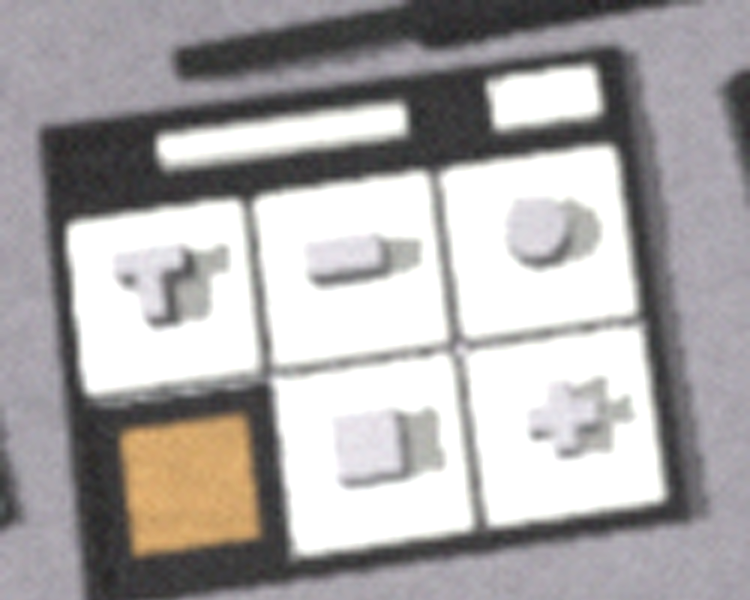

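Run:
```python
import numpy as np
from h import *
c=np.load("pics/top0.npz")
T={1:[(68,218),(243,198),(262,372),(88,397)],2:[(254,193),(432,172),(450,340),(275,366)],3:[(441,168),(614,147),(637,318),(464,342)],5:[(275,378),(450,354),(474,530),(295,558)],4:[(466,348),(640,324),(667,500),(488,527)]}
B={1:(38,76),2:(38,0),3:(38,-76),4:(-38,-76),5:(-38,0),6:(-38,76)}
off=np.array([(36.5,36.5),(36.5,-36.5),(-36.5,-36.5),(-36.5,36.5)])
P=[];W=[]
for k,v in T.items():
    v=(np.array(v)+.5)/6-.5+[150,150]
    w=world(c,v[:,0],v[:,1],0.017)[:,:2]; W.append(w); P.append((np.array(B[k])+off)/1000)
P=np.vstack(P);W=np.vstack(W)
# rigid fit
pm=P.mean(0);wm=W.mean(0);H=(P-pm).T@(W-wm)
th=np.arctan2(H[0,1]-H[1,0],H[0,0]+H[1,1]); Rr=np.array([[np.cos(th),-np.sin(th)],[np.sin(th),np.cos(th)]])
s=np.trace(Rr.T@H.T)/((P-pm)**2).sum()
t=wm-Rr@pm
print("th",th,"scale",s,"t",t); print((W-(P@Rr.T+t)).reshape(-1,4,2).mean(1)*1000)
for k in B: print(k,Rr@(np.array(B[k])/1000)+t)
n=world(c,(190.5)/6-.5+150,(484.5)/6-.5+150,.005)
print("note",n, Rr@np.array([-.038,.076])+t)
for n,u,v in (("mug",124,282),("yellow",215,297),("stapler",284,187),("handset",242,142),("phone",130,210)): print(n,world(c,u,v,.03 if n!='mug' else .09))
# depth-based height check
d=c["range_z"]
ys,xs=np.mgrid[150:255,150:275]
q=np.stack([(xs-c["cx"])/c["fx"]*d[ys,xs],(ys-c["cy"])/c["fy"]*d[ys,xs],d[ys,xs]],-1)@Rm(c).T+c["eye"]
for k in(1,2,3,4,5):
    u,v=(np.mean(T[k],0)+.5)/6; print(k,"grip z",q[int(v)-1:int(v)+2,int(u)-1:int(u)+2,2].round(3).ravel())
```

```text
th 0.13960820270464863 scale 0.987063121631633 t [0.53598914 0.09241922]
[[-0.34216121 -0.74400176]
 [ 0.3747574  -0.14324989]
 [-0.6743517   0.49903054]
 [-0.23139574  0.44242515]
 [ 0.87315125 -0.05420404]]
1 [0.56304364 0.17296768]
2 [0.57361943 0.09770711]
3 [0.58419522 0.02244655]
4 [0.50893465 0.01187076]
5 [0.49835886 0.08713132]
6 [0.48778307 0.16239189]
note [[0.48829034 0.16229304 0.005     ]] [0.48778307 0.16239189]
mug [[0.3668123 0.2615699 0.09     ]]
yellow [[0.33214832 0.07488391 0.03      ]]
stapler [[ 0.58767651 -0.0844654   0.03      ]]
handset [[0.7007439  0.01678026 0.03      ]]
phone [[0.53378669 0.27887721 0.03      ]]
1 grip z [0.039 0.033 0.019 0.041 0.033 0.018 0.041 0.033 0.021]
2 grip z [0.041 0.041 0.042 0.041 0.04  0.041 0.037 0.04  0.039]
3 grip z [0.038 0.042 0.039 0.041 0.04  0.04  0.039 0.041 0.042]
4 grip z [0.037 0.04  0.041 0.044 0.039 0.04  0.041 0.041 0.042]
5 grip z [0.039 0.04  0.04  0.043 0.043 0.041 0.039 0.041 0.041]
```

```bash
cat >> h.py <<'E'
TH=0.1396; T0=np.array([0.53599,0.09242])
RT=np.array([[np.cos(TH),-np.sin(TH)],[np.sin(TH),np.cos(TH)]])
B={1:(38,76),2:(38,0),3:(38,-76),4:(-38,-76),5:(-38,0),6:(-38,76)}
def tray2w(p): return RT@(np.array(p)/1000)+T0
def w2tray(p): return RT.T@(np.array(p[:2])-T0)*1000
RG=np.array([[-np.sin(TH),np.cos(TH),0],[np.cos(TH),np.sin(TH),0],[0,0,-1]]).T
def plan(p,rv,pt,Rt=RG,step=0.9,n=None):
    import json
    p=np.array(p,float);Rc=R.from_rotvec(rv).as_matrix();pt=np.array(pt,float);rows=[]
    w=R.from_matrix(Rc.T@Rt).as_rotvec(degrees=True)/6
    if n is None: n=int(np.ceil(max(np.linalg.norm(pt-p)/.03/step,np.abs(w).max()/.97,1)))
    for i in range(n):
        d=Rc.T@((pt-p)/(n-i))/.03; w=R.from_matrix(Rc.T@Rt).as_rotvec(degrees=True)/6/(n-i)
        d=d.round(2);w=w.round(2)
        rows.append(dict(dx=d[0],dy=d[1],dz=d[2],wx=w[0],wy=w[1],wz=w[2]))
        p=p+Rc@d*.03; Rc=Rc@R.from_rotvec(w*6,degrees=True).as_matrix()
    for r in rows: print({k:float(v) for k,v in r.items() if v})
def st(s): 
    p=s["tool_pos"];Rc=R.from_rotvec(s["tcp_rot"]).as_matrix()
    print("t",round(s["time"],2),"tray",w2tray(p).round(1),"z",(p[2]*1000).round(1),"rot err deg",R.from_matrix(Rc.T@RG).as_rotvec(degrees=True).round(2),"F",s["wrist_force"].round(1),"w",round(s["width"],3))
E
python3 - <<'E'
from h import *
from workcell import bot
s=bot.read_state(); st(s); p=tray2w((-38,20)); plan(s["tool_pos"],s["tcp_rot"],[p[0],p[1],.2],step=1.05)
E
```

```text
t 0.1 tray [-264.7  597. ] z 230.1 rot err deg [-1.000e-01  6.000e-02  6.557e+01] F [-0.2  0.4 -0.2] w 0.997
{'dx': -0.74, 'dy': -0.72, 'dz': 0.05, 'wz': 0.55}
{'dx': -0.78, 'dy': -0.68, 'dz': 0.05, 'wz': 0.55}
{'dx': -0.82, 'dy': -0.63, 'dz': 0.05, 'wz': 0.55}
{'dx': -0.85, 'dy': -0.58, 'dz': 0.05, 'wz': 0.55}
{'dx': -0.89, 'dy': -0.53, 'dz': 0.05, 'wz': 0.55}
{'dx': -0.92, 'dy': -0.48, 'dz': 0.05, 'wz': 0.55}
{'dx': -0.94, 'dy': -0.42, 'dz': 0.05, 'wz': 0.54}
{'dx': -0.96, 'dy': -0.37, 'dz': 0.05, 'wz': 0.55}
{'dx': -0.98, 'dy': -0.32, 'dz': 0.05, 'wz': 0.54}
{'dx': -1.0, 'dy': -0.26, 'dz': 0.05, 'wz': 0.55}
{'dx': -1.01, 'dy': -0.2, 'dz': 0.05, 'wz': 0.54}
{'dx': -1.02, 'dy': -0.14, 'dz': 0.05, 'wz': 0.55}
{'dx': -1.03, 'dy': -0.08, 'dz': 0.05, 'wz': 0.54}
{'dx': -1.03, 'dy': -0.03, 'dz': 0.05, 'wz': 0.55}
{'dx': -1.04, 'dy': 0.03, 'dz': 0.06, 'wz': 0.54}
{'dx': -1.03, 'dy': 0.09, 'dz': 0.05, 'wz': 0.55}
{'dx': -1.02, 'dy': 0.15, 'dz': 0.06, 'wz': 0.54}
{'dx': -1.01, 'dy': 0.21, 'dz': 0.05, 'wy': 0.01, 'wz': 0.55}
{'dx': -1.0, 'dy': 0.27, 'dz': 0.05, 'wx': -0.01, 'wz': 0.54}
{'dx': -0.99, 'dy': 0.33, 'dz': 0.06, 'wy': 0.01, 'wz': 0.55}
```

{"op": "apply_moves", "data": {
  "targets": [
    {"dx": -0.74,"dy": -0.72,"dz": 0.05,"wz": 0.55,"jaw": 0.55},
    {"dx": -0.78,"dy": -0.68,"dz": 0.05,"wz": 0.55,"jaw": 0.55},
    {"dx": -0.82,"dy": -0.63,"dz": 0.05,"wz": 0.55,"jaw": 0.55},
    {"dx": -0.85,"dy": -0.58,"dz": 0.05,"wz": 0.55,"jaw": 0.55},
    {"dx": -0.89,"dy": -0.53,"dz": 0.05,"wz": 0.55,"jaw": 0.55}
  ]
}}

```text
invalid input at $.targets[0]: expected keys dx, dy, dz, wx, wy, wz, jaw
```

{"op": "apply_moves", "data": {
  "targets": [
    {"dx": -0.92,"dy": -0.48,"dz": 0.05,"wz": 0.55,"jaw": 0.55},
    {"dx": -0.94,"dy": -0.42,"dz": 0.05,"wz": 0.54,"jaw": 0.55},
    {"dx": -0.96,"dy": -0.37,"dz": 0.05,"wz": 0.55,"jaw": 0.55},
    {"dx": -0.98,"dy": -0.32,"dz": 0.05,"wz": 0.54,"jaw": 0.55},
    {"dx": -1.0,"dy": -0.26,"dz": 0.05,"wz": 0.55,"jaw": 0.55}
  ]
}}

```text
invalid input at $.targets[0]: expected keys dx, dy, dz, wx, wy, wz, jaw
```

{"op": "apply_moves", "data": {
  "targets": [
    {"dx": -1.0,"dy": -0.2,"dz": 0.05,"wz": 0.54,"jaw": 0.55},
    {"dx": -1.0,"dy": -0.14,"dz": 0.05,"wz": 0.55,"jaw": 0.55},
    {"dx": -1.0,"dy": -0.08,"dz": 0.05,"wz": 0.54,"jaw": 0.55},
    {"dx": -1.0,"dy": -0.03,"dz": 0.05,"wz": 0.55,"jaw": 0.55},
    {"dx": -1.0,"dy": 0.03,"dz": 0.05,"wz": 0.54,"jaw": 0.55}
  ]
}}

```text
invalid input at $.targets[0]: expected keys dx, dy, dz, wx, wy, wz, jaw
```

{"op": "apply_moves", "data": {
  "targets": [
    {"dx": -1.0,"dy": 0.09,"dz": 0.05,"wz": 0.55,"jaw": 0.55},
    {"dx": -1.0,"dy": 0.15,"dz": 0.05,"wz": 0.54,"jaw": 0.55},
    {"dx": -1.0,"dy": 0.21,"dz": 0.05,"wz": 0.55,"jaw": 0.55},
    {"dx": -1.0,"dy": 0.27,"dz": 0.05,"wz": 0.54,"jaw": 0.55},
    {"dx": -0.99,"dy": 0.33,"dz": 0.05,"wz": 0.55,"jaw": 0.55}
  ]
}}

```text
invalid input at $.targets[0]: expected keys dx, dy, dz, wx, wy, wz, jaw
```

Run:
```python
from h import *
from workcell import bot,cams
s=bot.read_state(); st(s)
c=cams.read_camera("wrist"); cv2.imwrite("pics/w1.png",c["color"][:,:,::-1]); np.savez("pics/w1.npz",**c,tp=s["tool_pos"],tr=s["tcp_rot"])
print(c["T_tool_cam"].round(4),c["fx"]); st(bot.read_state())
```

```text
t 0.1 tray [-264.7  597. ] z 230.1 rot err deg [-1.000e-01  6.000e-02  6.557e+01] F [-0.2  0.4 -0.2] w 0.997
[[ 1.000e-04 -9.516e-01 -3.074e-01  7.900e-02]
 [ 1.000e+00  4.000e-04 -1.100e-03 -5.000e-04]
 [ 1.200e-03 -3.074e-01  9.516e-01 -1.424e-01]
 [ 0.000e+00  0.000e+00  0.000e+00  1.000e+00]] 350.3528035159946
t 0.15 tray [-264.7  597.1] z 230.2 rot err deg [-9.000e-02  6.000e-02  6.557e+01] F [-0.9  0.7  0.1] w 0.997
```

View pics/w1.png

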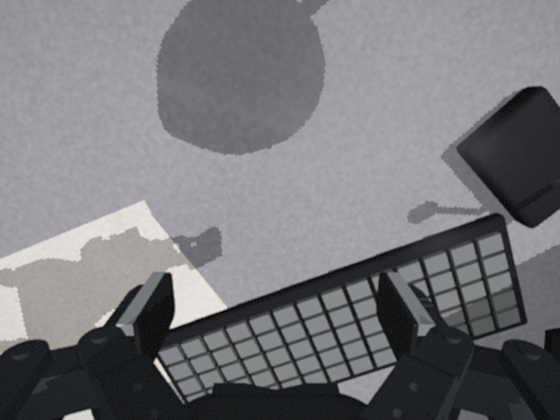

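The picture shows the start pose: keyboard ahead of the open fingers, which are at (160,310) and (390,310). The moves were refused because every row needs all seven keys.

{"op": "apply_moves", "data": {
  "targets": [
    {"dx": -0.74,"dy": -0.72,"dz": 0.05,"wx": 0,"wy": 0,"wz": 0.55,"jaw": 0.55},
    {"dx": -0.78,"dy": -0.68,"dz": 0.05,"wx": 0,"wy": 0,"wz": 0.55,"jaw": 0.55},
    {"dx": -0.82,"dy": -0.63,"dz": 0.05,"wx": 0,"wy": 0,"wz": 0.55,"jaw": 0.55},
    {"dx": -0.85,"dy": -0.58,"dz": 0.05,"wx": 0,"wy": 0,"wz": 0.55,"jaw": 0.55},
    {"dx": -0.89,"dy": -0.53,"dz": 0.05,"wx": 0,"wy": 0,"wz": 0.55,"jaw": 0.55}
  ]
}}

```text
time: 0.65
tool_pos: [0.2673, 0.511, 0.2233]
tcp_rot: [-0.894, -3.012, 0.001]
wrist_force: [-0.3, -0.5, 0.5]
width: 0.549
```

{"op": "apply_moves", "data": {
  "targets": [
    {"dx": -0.92,"dy": -0.48,"dz": 0.05,"wx": 0,"wy": 0,"wz": 0.55,"jaw": 0.55},
    {"dx": -0.94,"dy": -0.42,"dz": 0.05,"wx": 0,"wy": 0,"wz": 0.54,"jaw": 0.55},
    {"dx": -0.96,"dy": -0.37,"dz": 0.05,"wx": 0,"wy": 0,"wz": 0.55,"jaw": 0.55},
    {"dx": -0.98,"dy": -0.32,"dz": 0.05,"wx": 0,"wy": 0,"wz": 0.54,"jaw": 0.55},
    {"dx": -1.0,"dy": -0.26,"dz": 0.05,"wx": 0,"wy": 0,"wz": 0.55,"jaw": 0.55}
  ]
}}

```text
time: 1.15
tool_pos: [0.3433, 0.3763, 0.2159]
tcp_rot: [-1.314, -2.854, 0.001]
wrist_force: [0.4, 0.2, -0.4]
width: 0.554
```

{"op": "apply_moves", "data": {
  "targets": [
    {"dx": -1.0,"dy": -0.2,"dz": 0.05,"wx": 0,"wy": 0,"wz": 0.54,"jaw": 0.55},
    {"dx": -1.0,"dy": -0.14,"dz": 0.05,"wx": 0,"wy": 0,"wz": 0.55,"jaw": 0.55},
    {"dx": -1.0,"dy": -0.08,"dz": 0.05,"wx": 0,"wy": 0,"wz": 0.54,"jaw": 0.55},
    {"dx": -1.0,"dy": -0.03,"dz": 0.05,"wx": 0,"wy": 0,"wz": 0.55,"jaw": 0.55},
    {"dx": -1.0,"dy": 0.03,"dz": 0.05,"wx": 0,"wy": 0,"wz": 0.54,"jaw": 0.55}
  ]
}}

```text
time: 1.65
tool_pos: [0.4174, 0.2447, 0.2085]
tcp_rot: [-1.706, -2.638, 0.0]
wrist_force: [-0.2, 0.4, 0.1]
width: 0.55
```

{"op": "apply_moves", "data": {
  "targets": [
    {"dx": -1.0,"dy": 0.09,"dz": 0.05,"wx": 0,"wy": 0,"wz": 0.55,"jaw": 0.55},
    {"dx": -1.0,"dy": 0.15,"dz": 0.05,"wx": 0,"wy": 0,"wz": 0.54,"jaw": 0.55},
    {"dx": -1.0,"dy": 0.21,"dz": 0.05,"wx": 0,"wy": 0,"wz": 0.55,"jaw": 0.55},
    {"dx": -1.0,"dy": 0.27,"dz": 0.05,"wx": 0,"wy": 0,"wz": 0.54,"jaw": 0.55},
    {"dx": -0.99,"dy": 0.33,"dz": 0.05,"wx": 0,"wy": 0,"wz": 0.55,"jaw": 0.55}
  ]
}}

```text
time: 2.15
tool_pos: [0.4933, 0.1114, 0.201]
tcp_rot: [-2.064, -2.368, 0.0]
wrist_force: [-0.3, 0.2, -0.7]
width: 0.546
```

Run:
```python
from h import *
from workcell import bot,cams
s=bot.read_state(); st(s)
c=cams.read_camera("wrist"); cv2.imwrite("pics/w2.png",c["color"][:,:,::-1]); np.savez("pics/w2.npz",**c,tp=s["tool_pos"],tr=s["tcp_rot"])
st(bot.read_state())
```

```text
t 2.15 tray [-39.6  24.7] z 201.0 rot err deg [-0.02 -0.   -0.15] F [-0.3  0.2 -0.7] w 0.546
t 2.2 tray [-38.   20.9] z 200.9 rot err deg [ 0.06  0.21 -0.35] F [ 2.1 -2.6  1. ] w 0.546
```

View pics/w2.png

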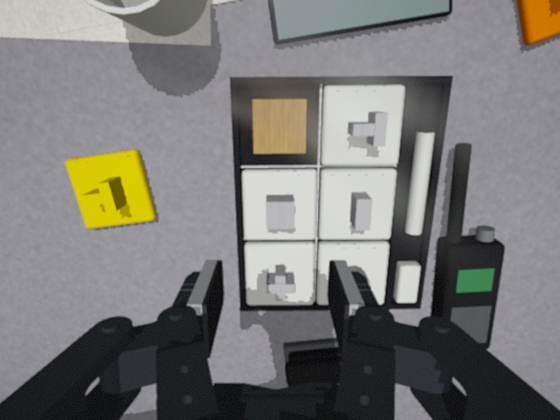

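```bash
cat >> h.py <<'E'
def wcam(c):
    Rt=R.from_rotvec(c["tr"]).as_matrix();T=c["T_tool_cam"]
    d=dict(fx=c["fx"],fy=c["fy"],cx=c["cx"],cy=c["cy"],eye=c["tp"]+Rt@T[:3,3],rotation=Rt@T[:3,:3]); return d
E
python3 - <<'E'
from h import *
c=np.load("pics/w2.npz"); k=wcam(c)
pts=np.array([(242,169),(316,168),(315,240),(243,241),(320,168),(395,168),(391,239),(320,239),(324,85),(405,85),(398,165),(321,165)])
for i in range(0,12,4): 
    t=np.array([w2tray(w) for w in world(k,pts[i:i+4,0],pts[i:i+4,1],.017)]); print(t.round(1).tolist(),t.mean(0))
for (u,v,z) in((280,197,.042),(280,126,.005)):print(w2tray(world(k,u,v,z)[0]))
im=c["color"][60:320,220:460,::-1]; cv2.imwrite("pics/w2c.png",cv2.resize(im,None,fx=2.3,fy=2.3,interpolation=cv2.INTER_CUBIC))
from workcell import bot
s=bot.read_state(); st(s)
E
```

```text
[[-71.6, 35.3], [-1.7, 36.1], [-0.2, -37.7], [-73.0, -38.6]] [-36.62568876  -1.22840641]
[[2.1, 36.1], [73.0, 35.9], [76.4, -36.8], [4.8, -36.6]] [39.06901515 -0.35186422]
[[2.9, 110.2], [74.2, 110.0], [75.5, 38.8], [2.9, 38.9]] [38.87585649 74.45870181]
[-35.97703206  14.93254115]
[-35.60524019  73.94486096]
t 2.2 tray [-38.   20.9] z 200.9 rot err deg [ 0.06  0.21 -0.35] F [ 2.1 -2.6  1. ] w 0.546
```

View pics/w2c.png

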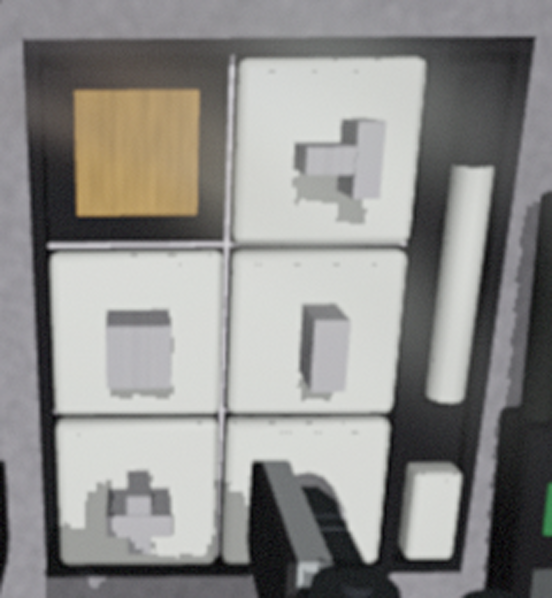

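{"op": "apply_moves", "data": {
  "newtons": 25,
  "targets": [
    {"dx": -0.36,"dy": 0.01,"dz": 0.7,"wx": 0,"wy": 0,"wz": 0,"jaw": 0.55},
    {"dx": -0.3,"dy": 0,"dz": 1,"wx": 0,"wy": 0,"wz": 0,"jaw": 0.55},
    {"dx": 0,"dy": 0,"dz": 1,"wx": 0,"wy": 0,"wz": 0,"jaw": 0.55},
    {"dx": 0,"dy": 0,"dz": 1,"wx": 0,"wy": 0,"wz": 0,"jaw": 0.55},
    {"dx": 0,"dy": 0,"dz": 0.3,"wx": 0,"wy": 0,"wz": 0,"jaw": 0.55}
  ]
}}

```text
time: 2.7
tool_pos: [0.4929, 0.0925, 0.0777]
tcp_rot: [-2.059, -2.367, 0.008]
wrist_force: [-0.6, -0.4, 0.5]
width: 0.553
```

Run:
```python
from h import *
from workcell import bot,cams
s=bot.read_state(); st(s)
c=cams.read_camera("wrist"); cv2.imwrite("pics/w3.png",c["color"][:,:,::-1]); np.savez("pics/w3.npz",**c,tp=s["tool_pos"],tr=s["tcp_rot"])
st(bot.read_state())
```

```text
t 2.7 tray [-42.6   6.1] z 77.7 rot err deg [-0.39 -0.   -0.02] F [-0.6 -0.4  0.5] w 0.553
t 2.75 tray [-42.5   6.2] z 77.8 rot err deg [-0.38 -0.   -0.01] F [-0.7  0.5 -0.8] w 0.556
```

View pics/w3.png

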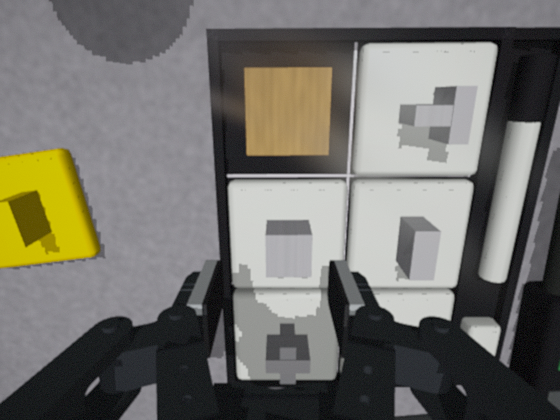

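Run:
```python
from h import *
c=np.load("pics/w3.npz"); k=wcam(c)
print(w2tray(world(k,289,254,.042)[0]))
# floor note & tile corners
for u,v,z in((289,111,.005),(230,181,.017),(345,181,.017),(232,288,.017),(344,288,.017),(352,181,.017),(472,182,.017)):print(u,v,w2tray(world(k,u,v,z)[0]).round(1))
```

```text
[-35.75983452  -0.72325695]
289 111 [-35.5  74.7]
230 181 [-70.5  35. ]
345 181 [-2.2 35.1]
232 288 [-72.1 -37.4]
344 288 [  1.6 -37.1]
352 181 [ 2.  35.1]
472 182 [73.1 34.6]
```

{"op": "apply_moves", "data": {
  "targets": [
    {"dx": -0.23,"dy": 0.17,"dz": 0.3,"wx": -0.06,"wy": 0,"wz": 0,"jaw": 0.55},
    {"dx": 0,"dy": 0,"dz": 0,"wx": 0,"wy": 0,"wz": 0,"jaw": 0.55}
  ]
}}

```text
time: 2.95
tool_pos: [0.5033, 0.0865, 0.0728]
tcp_rot: [2.058, 2.367, 0.009]
wrist_force: [-0.5, -0.5, 0.3]
width: 0.548
```

Run:
```python
from h import *
from workcell import bot,cams
s=bot.read_state(); st(s)
```

```text
t 2.95 tray [-33.2  -1.3] z 72.8 rot err deg [ 0.45  0.02 -0.01] F [-0.5 -0.5  0.3] w 0.548
```

{"op": "apply_moves", "data": {
  "targets": [
    {"dx": 0,"dy": 0,"dz": 0,"wx": 0,"wy": 0,"wz": 0,"jaw": 0.55}
  ]
}}

```text
time: 3.05
tool_pos: [0.5034, 0.0869, 0.0735]
tcp_rot: [2.058, 2.366, 0.01]
wrist_force: [0.4, -0.1, -0.9]
width: 0.549
```

Run:
```python
from h import *
from workcell import bot,cams
s=bot.read_state(); st(s)
```

```text
t 3.05 tray [-33.1  -1. ] z 73.5 rot err deg [ 0.48  0.   -0.03] F [ 0.4 -0.1 -0.9] w 0.549
```

{"op": "apply_moves", "data": {
  "targets": [
    {"dx": 0,"dy": -0.06,"dz": 0.5,"wx": 0.04,"wy": 0,"wz": 0,"jaw": 0.55},
    {"dx": 0,"dy": -0.05,"dz": 0.5,"wx": 0.04,"wy": 0,"wz": 0,"jaw": 0.55},
    {"dx": 0,"dy": 0,"dz": 0,"wx": 0,"wy": 0,"wz": 0,"jaw": 0.55}
  ]
}}

```text
time: 3.35
tool_pos: [0.4962, 0.0862, 0.0394]
tcp_rot: [-2.058, -2.367, 0.009]
wrist_force: [-0.4, -0.7, -0.2]
width: 0.552
```

Run:
```python
from h import *
from workcell import bot,cams
s=bot.read_state(); st(s)
```

```text
t 3.35 tray [-40.3  -0.7] z 39.4 rot err deg [-0.44 -0.01 -0.  ] F [-0.4 -0.7 -0.2] w 0.552
```

{"op": "apply_moves", "data": {
  "targets": [
    {"dx": 0,"dy": 0.06,"dz": 0.2,"wx": 0,"wy": 0,"wz": 0,"jaw": 0.55},
    {"dx": 0,"dy": 0,"dz": 0,"wx": 0,"wy": 0,"wz": 0,"jaw": 0.55}
  ]
}}

```text
time: 3.55
tool_pos: [0.5004, 0.0867, 0.0354]
tcp_rot: [-2.06, -2.369, 0.004]
wrist_force: [0.7, -0.2, 0.4]
width: 0.547
```

Run:
```python
from h import *
from workcell import bot,cams
s=bot.read_state(); st(s); print(s["q"].round(4),s["joint_vel"].round(3))
```

```text
t 3.55 tray [-36.   -0.7] z 35.4 rot err deg [-0.19 -0.   -0.01] F [ 0.7 -0.2  0.4] w 0.547
[ 0.1225  0.1633  2.1264 -0.      0.8553 -0.0169] [ 0.001 -0.013 -0.009  0.001  0.014 -0.   ]
```

{"op": "apply_moves", "data": {
  "targets": [
    {"dx": 0,"dy": 0,"dz": 0.3,"wx": 0,"wy": 0,"wz": 0,"jaw": 0.55},
    {"dx": 0,"dy": 0,"dz": 0.15,"wx": 0,"wy": 0,"wz": 0,"jaw": 0.55},
    {"dx": 0,"dy": 0,"dz": 0,"wx": 0,"wy": 0,"wz": 0,"jaw": 0.55}
  ]
}}

```text
time: 3.85
tool_pos: [0.4999, 0.0866, 0.0218]
tcp_rot: [-2.06, -2.369, 0.005]
wrist_force: [-0.1, -0.4, 0.7]
width: 0.55
```

Run:
```python
from h import *
from workcell import bot,cams
s=bot.read_state(); st(s); print(s["q"].round(4),s["joint_vel"].round(3))
```

```text
t 3.85 tray [-36.6  -0.8] z 21.8 rot err deg [-0.22 -0.   -0.01] F [-0.1 -0.4  0.7] w 0.55
[ 1.2240e-01  1.8370e-01  2.1339e+00 -1.0000e-04  8.2780e-01 -1.7000e-02] [ 0.    -0.01  -0.008 -0.001  0.009 -0.002]
```

Good: at (-36.6,-0.8), z 21.8. Close.

{"op": "apply_moves", "data": {
  "newtons": 25,
  "targets": [
    {"dx": 0,"dy": 0,"dz": 0,"wx": 0,"wy": 0,"wz": 0,"jaw": 0.1},
    {"dx": 0,"dy": 0,"dz": 0,"wx": 0,"wy": 0,"wz": 0,"jaw": 0.1},
    {"dx": 0,"dy": 0,"dz": 0,"wx": 0,"wy": 0,"wz": 0,"jaw": 0.1},
    {"dx": 0,"dy": 0,"dz": 0,"wx": 0,"wy": 0,"wz": 0,"jaw": 0.1}
  ]
}}

```text
time: 4.25
tool_pos: [0.5008, 0.0867, 0.0229]
tcp_rot: [-2.061, -2.37, 0.002]
wrist_force: [0.7, -0.2, 0.7]
width: 0.297
```

Run:
```python
from h import *
from workcell import bot,cams
s=bot.read_state(); st(s)
```

```text
t 4.25 tray [-35.6  -0.7] z 22.9 rot err deg [-0.1  -0.   -0.01] F [ 0.7 -0.2  0.7] w 0.297
```

{"op": "apply_moves", "data": {
  "targets": [
    {"dx": 0.3,"dy": 0,"dz": 0,"wx": 0,"wy": 0,"wz": 0,"jaw": 0.1},
    {"dx": 0.5,"dy": 0,"dz": 0,"wx": 0,"wy": 0,"wz": 0,"jaw": 0.1},
    {"dx": 0.6,"dy": 0,"dz": 0,"wx": 0,"wy": 0,"wz": 0,"jaw": 0.1},
    {"dx": 0.6,"dy": 0,"dz": 0,"wx": 0,"wy": 0,"wz": 0,"jaw": 0.1},
    {"dx": 0.4,"dy": 0,"dz": 0,"wx": 0,"wy": 0,"wz": 0,"jaw": 0.1}
  ]
}}

```text
time: 4.75
tool_pos: [0.4905, 0.1598, 0.0229]
tcp_rot: [-2.059, -2.371, 0.002]
wrist_force: [0.4, -1.6, 0.4]
width: 0.297
```

{"op": "apply_moves", "data": {
  "targets": [
    {"dx": 0,"dy": 0,"dz": 0,"wx": 0,"wy": 0,"wz": 0,"jaw": 0.1}
  ]
}}

```text
time: 4.85
tool_pos: [0.4905, 0.1601, 0.0229]
tcp_rot: [-2.058, -2.372, 0.001]
wrist_force: [0.3, 1.5, 0.8]
width: 0.299
```

Run:
```python
from h import *
from workcell import bot,cams
s=bot.read_state(); st(s)
c=cams.read_camera("wrist"); cv2.imwrite("pics/w4.png",c["color"][:,:,::-1])
```

```text
t 4.85 tray [-35.6  73.4] z 22.9 rot err deg [-0.1  -0.04  0.12] F [0.3 1.5 0.8] w 0.299
```

View pics/w4.png

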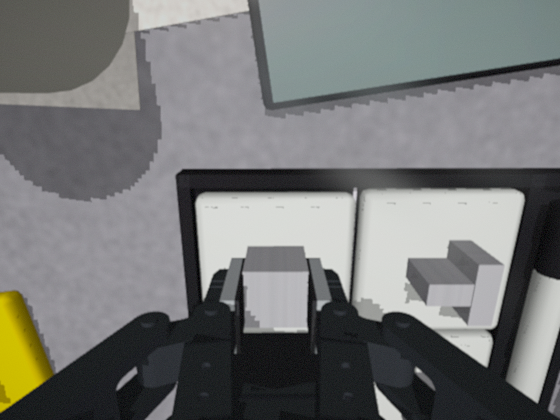

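{"op": "apply_moves", "data": {
  "targets": [
    {"dx": 0.06,"dy": 0,"dz": 0,"wx": 0,"wy": 0,"wz": 0,"jaw": 0.1},
    {"dx": 0,"dy": 0,"dz": 0,"wx": 0,"wy": 0,"wz": 0,"jaw": 0.55},
    {"dx": 0,"dy": 0,"dz": 0,"wx": 0,"wy": 0,"wz": 0,"jaw": 0.55},
    {"dx": 0,"dy": 0,"dz": -0.6,"wx": 0,"wy": 0,"wz": 0,"jaw": 0.55},
    {"dx": 0,"dy": 0,"dz": -0.8,"wx": 0,"wy": 0,"wz": 0,"jaw": 0.55}
  ]
}}

```text
time: 5.4
tool_pos: [0.4888, 0.1588, 0.0635]
tcp_rot: [-2.06, -2.367, 0.008]
wrist_force: [-0.4, -1.2, 0.3]
width: 0.548
```

{"op": "apply_moves", "data": {
  "targets": [
    {"dx": -1,"dy": 0,"dz": 0,"wx": 0,"wy": 0,"wz": 0,"jaw": 0.55},
    {"dx": -1,"dy": 0,"dz": 0,"wx": 0,"wy": 0,"wz": 0,"jaw": 0.55},
    {"dx": -1,"dy": 0,"dz": 0,"wx": 0,"wy": 0,"wz": 0,"jaw": 0.55},
    {"dx": -1,"dy": 0,"dz": 0,"wx": 0,"wy": 0,"wz": 0,"jaw": 0.55},
    {"dx": -1,"dy": 0,"dz": 0,"wx": 0,"wy": 0,"wz": 0,"jaw": 0.55}
  ]
}}

```text
time: 5.9
tool_pos: [0.5112, 0.0096, 0.0647]
tcp_rot: [-2.061, -2.369, 0.003]
wrist_force: [0.9, 0.1, 1.0]
width: 0.547
```

{"op": "apply_moves", "data": {
  "targets": [
    {"dx": -0.05,"dy": 0,"dz": 0,"wx": 0,"wy": 0,"wz": 0,"jaw": 0.55}
  ]
}}

```text
time: 6.0
tool_pos: [0.512, 0.0066, 0.0648]
tcp_rot: [-2.066, -2.366, 0.003]
wrist_force: [0.3, 0.6, 0.6]
width: 0.549
```

```bash
cat > look.py <<'E'
import sys
from h import *
from workcell import bot,cams
s=bot.read_state(); st(s)
if len(sys.argv)>1:
    n=sys.argv[1]; c=cams.read_camera("wrist"); cv2.imwrite(f"pics/{n}.png",c["color"][:,:,::-1]); np.savez(f"pics/{n}.npz",**c,tp=s["tool_pos"],tr=s["tcp_rot"])
E
python3 look.py w5
```

```text
t 6.0 tray [-35.7 -81.7] z 64.8 rot err deg [-0.1   0.05 -0.24] F [0.3 0.6 0.6] w 0.549
```

View pics/w5.png

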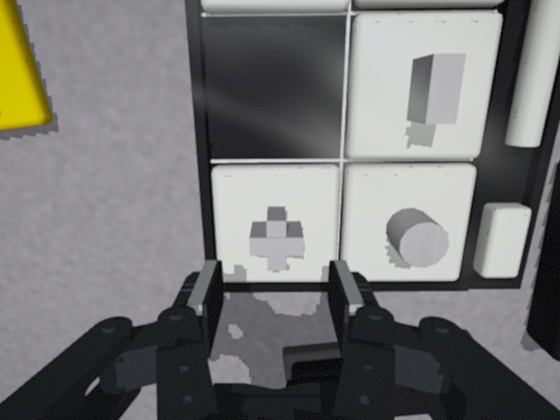

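Run:
```python
from h import *
c=np.load("pics/w5.npz"); k=wcam(c)
for u,v,z in((277,244,.042),(422,240,.042),(212,167,.017),(338,167,.017),(214,282,.017),(338,282,.017)):print(u,v,w2tray(world(k,u,v,z)[0]).round(1))
im=c["color"][150:300,190:490,::-1]; cv2.imwrite("pics/w5c.png",cv2.resize(im,None,fx=2.6,fy=2.6,interpolation=cv2.INTER_CUBIC))
```

```text
277 244 [-35.4 -76.8]
422 240 [ 38.7 -74.8]
212 167 [-71.  -41.6]
338 167 [ -1.7 -41.9]
214 282 [ -74.  -113.1]
338 282 [   2.  -113.4]
```

View pics/w5c.png

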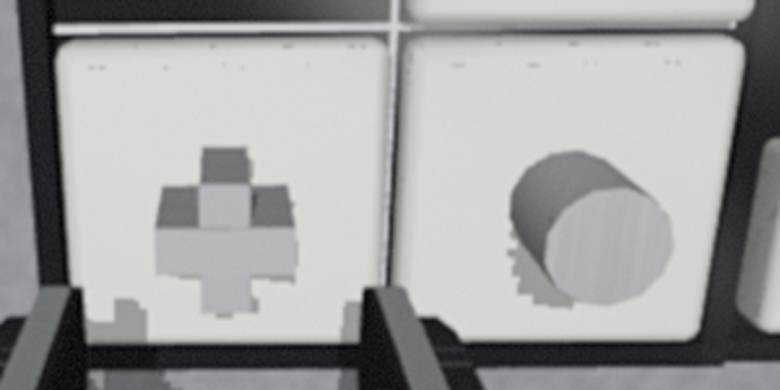

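{"op": "apply_moves", "data": {
  "targets": [
    {"dx": 0.13,"dy": 0,"dz": 0.2,"wx": 0,"wy": 0,"wz": 0,"jaw": 0.55},
    {"dx": 0,"dy": 0,"dz": 0.6,"wx": 0,"wy": 0,"wz": 0,"jaw": 0.55},
    {"dx": 0,"dy": 0,"dz": 0.4,"wx": 0,"wy": 0,"wz": 0,"jaw": 0.55},
    {"dx": 0,"dy": 0,"dz": 0,"wx": 0,"wy": 0,"wz": 0,"jaw": 0.55}
  ]
}}

```text
time: 6.45
tool_pos: [0.5084, 0.0146, 0.0263]
tcp_rot: [-2.056, -2.368, 0.007]
wrist_force: [-0.7, 0.0, -0.6]
width: 0.551
```

```bash
python3 look.py
```

```text
t 6.45 tray [-38.1 -73.2] z 26.3 rot err deg [-0.41 -0.06  0.06] F [-0.7  0.  -0.6] w 0.551
```

{"op": "apply_moves", "data": {
  "targets": [
    {"dx": -0.07,"dy": 0.04,"dz": 0.15,"wx": 0,"wy": 0,"wz": 0,"jaw": 0.55},
    {"dx": 0,"dy": 0,"dz": 0,"wx": 0,"wy": 0,"wz": 0,"jaw": 0.55}
  ]
}}

```text
time: 6.65
tool_pos: [0.5127, 0.0119, 0.0241]
tcp_rot: [-2.06, -2.37, 0.002]
wrist_force: [-0.3, 1.0, -0.6]
width: 0.554
```

```bash
python3 look.py
```

```text
t 6.65 tray [-34.3 -76.5] z 24.1 rot err deg [-0.12  0.    0.01] F [-0.3  1.  -0.6] w 0.554
```

{"op": "apply_moves", "data": {
  "targets": [
    {"dx": 0,"dy": 0,"dz": 0.08,"wx": 0,"wy": 0,"wz": 0,"jaw": 0.1},
    {"dx": 0,"dy": 0,"dz": 0,"wx": 0,"wy": 0,"wz": 0,"jaw": 0.1},
    {"dx": 0,"dy": 0,"dz": 0,"wx": 0,"wy": 0,"wz": 0,"jaw": 0.1},
    {"dx": 0,"dy": 0,"dz": 0,"wx": 0,"wy": 0,"wz": 0,"jaw": 0.1}
  ]
}}

```text
time: 7.05
tool_pos: [0.5128, 0.0117, 0.0222]
tcp_rot: [-2.061, -2.37, 0.002]
wrist_force: [0.6, 0.4, 1.2]
width: 0.32
```

```bash
python3 look.py
```

```text
t 7.05 tray [-34.2 -76.7] z 22.2 rot err deg [-0.07  0.   -0.02] F [0.6 0.4 1.2] w 0.32
```

{"op": "apply_moves", "data": {
  "targets": [
    {"dx": 0.3,"dy": 0,"dz": 0,"wx": 0,"wy": 0,"wz": 0,"jaw": 0.1},
    {"dx": 0.55,"dy": 0,"dz": 0,"wx": 0,"wy": 0,"wz": 0,"jaw": 0.1},
    {"dx": 0.6,"dy": 0,"dz": 0,"wx": 0,"wy": 0,"wz": 0,"jaw": 0.1},
    {"dx": 0.6,"dy": 0,"dz": 0,"wx": 0,"wy": 0,"wz": 0,"jaw": 0.1},
    {"dx": 0.4,"dy": 0,"dz": 0,"wx": 0,"wy": 0,"wz": 0,"jaw": 0.1}
  ]
}}

```text
time: 7.55
tool_pos: [0.5023, 0.0855, 0.0222]
tcp_rot: [-2.06, -2.371, 0.002]
wrist_force: [1.1, -1.5, 1.2]
width: 0.322
```

{"op": "apply_moves", "data": {
  "targets": [
    {"dx": 0,"dy": 0,"dz": 0,"wx": 0,"wy": 0,"wz": 0,"jaw": 0.1}
  ]
}}

```text
time: 7.65
tool_pos: [0.5021, 0.0863, 0.0222]
tcp_rot: [-2.058, -2.371, 0.001]
wrist_force: [-0.8, 2.2, 2.8]
width: 0.32
```

```bash
python3 look.py w6
```

```text
t 7.65 tray [-34.4  -1.3] z 22.2 rot err deg [-0.1  -0.06  0.07] F [-0.8  2.2  2.8] w 0.32
```

View pics/w6.png

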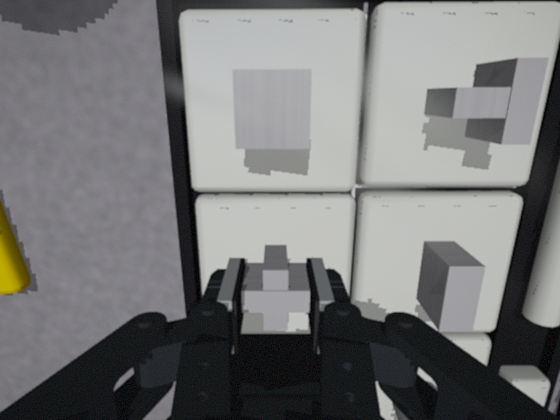

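{"op": "apply_moves", "data": {
  "targets": [
    {"dx": 0,"dy": -0.04,"dz": 0,"wx": 0,"wy": 0,"wz": 0,"jaw": 0.1},
    {"dx": 0,"dy": 0,"dz": 0,"wx": 0,"wy": 0,"wz": 0,"jaw": 0.55},
    {"dx": 0,"dy": 0,"dz": 0,"wx": 0,"wy": 0,"wz": 0,"jaw": 0.55},
    {"dx": 0,"dy": 0,"dz": -0.6,"wx": 0,"wy": 0,"wz": 0,"jaw": 0.55},
    {"dx": 0,"dy": 0,"dz": -0.8,"wx": 0,"wy": 0,"wz": 0,"jaw": 0.55}
  ]
}}

```text
time: 8.2
tool_pos: [0.4991, 0.0834, 0.0624]
tcp_rot: [-2.059, -2.367, 0.008]
wrist_force: [-0.3, -0.1, 0.2]
width: 0.549
```

{"op": "apply_moves", "data": {
  "targets": [
    {"dx": -0.8,"dy": 0.8,"dz": 0,"wx": 0,"wy": 0,"wz": 0,"jaw": 0.55},
    {"dx": -0.8,"dy": 0.8,"dz": 0,"wx": 0,"wy": 0,"wz": 0,"jaw": 0.55},
    {"dx": -0.8,"dy": 0.8,"dz": 0,"wx": 0,"wy": 0,"wz": 0,"jaw": 0.55},
    {"dx": 0,"dy": 0,"dz": 0,"wx": 0,"wy": 0,"wz": 0,"jaw": 0.55}
  ]
}}

```text
time: 8.6
tool_pos: [0.5861, 0.0201, 0.0643]
tcp_rot: [2.063, 2.366, 0.0]
wrist_force: [0.0, -0.5, -0.4]
width: 0.548
```

```bash
python3 look.py w7
```

```text
t 8.6 tray [ 39.6 -78.6] z 64.3 rot err deg [ 0.08  0.09 -0.18] F [ 0.  -0.5 -0.4] w 0.548
```

View pics/w7.png

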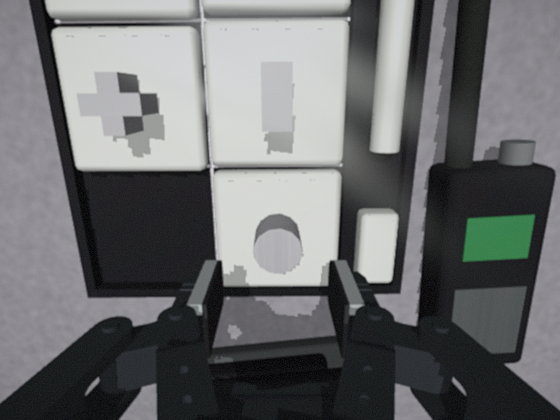

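Run:
```python
from h import *
c=np.load("pics/w7.npz"); k=wcam(c)
for n,u,v,z in(("round",278,248,.042),("cross TR",200,28,.017),("cross BL",78,170,.017),("cross BR",206,168,.017),("bar TL",207,21,.017),("bar TR",348,21,.017),("bar BL",210,163,.017),("bar BR",343,162,.017),("round TL",216,170,.017),("round TR",339,170,.017),("round BR",336,287,.017),("corner in TR floor",400,293,.014)):print(n,w2tray(world(k,u,v,z)[0]).round(1))
im=c["color"][0:200,30:370,::-1]; cv2.imwrite("pics/w7c.png",cv2.resize(im,None,fx=2.3,fy=2.3,interpolation=cv2.INTER_CUBIC))
```

```text
round [ 40.5 -75.7]
cross TR [ 2.7 30.2]
cross BL [-69.2 -39.9]
cross BR [  1.2 -39.1]
bar TL [ 6.3 33.3]
bar TR [74.7 33.1]
bar BL [  3.6 -36.3]
bar BR [ 76.2 -36. ]
round TL [  6.6 -40.2]
round TR [ 74.3 -40.4]
round BR [  76.3 -113.6]
corner in TR floor [ 117.4 -119.8]
```

View pics/w7c.png

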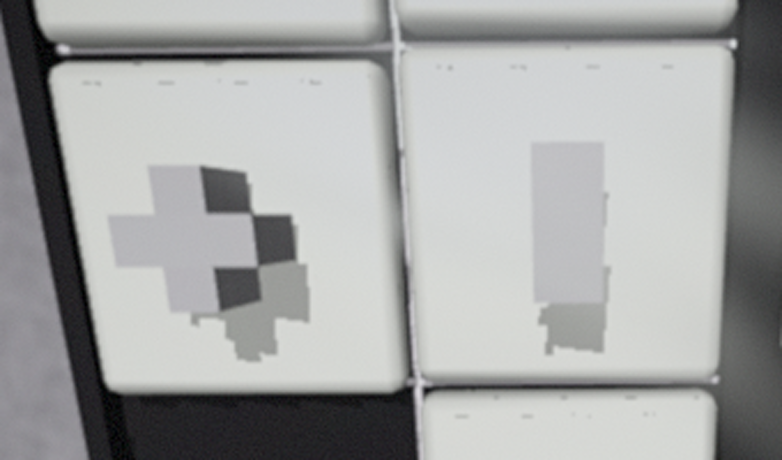

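```bash
cat >> h.py <<'E'
T0=T0+RT@np.array([.0018,-.0012])
E
python3 look.py
```

```text
t 8.65 tray [ 35.6 -76. ] z 63.6 rot err deg [-0.1   0.02 -0.17] F [-0.   0.8  0.3] w 0.547
```

{"op": "apply_moves", "data": {
  "targets": [
    {"dx": 0.8,"dy": -0.8,"dz": 0,"wx": 0,"wy": 0,"wz": 0,"jaw": 0.55},
    {"dx": 0.8,"dy": -0.8,"dz": 0,"wx": 0,"wy": 0,"wz": 0,"jaw": 0.55},
    {"dx": 0.8,"dy": -0.8,"dz": 0,"wx": 0,"wy": 0,"wz": 0,"jaw": 0.55},
    {"dx": 0,"dy": 0,"dz": 0.3,"wx": 0,"wy": 0,"wz": 0,"jaw": 0.55},
    {"dx": 0,"dy": 0,"dz": 0,"wx": 0,"wy": 0,"wz": 0,"jaw": 0.55}
  ]
}}

```text
time: 9.15
tool_pos: [0.4986, 0.0846, 0.0534]
tcp_rot: [-2.057, -2.37, 0.006]
wrist_force: [0.3, 0.2, 0.7]
width: 0.555
```

```bash
python3 look.py
```

```text
t 9.15 tray [-39.9  -1.4] z 53.4 rot err deg [-0.3   0.01  0.08] F [0.3 0.2 0.7] w 0.555
```

{"op": "apply_moves", "data": {
  "targets": [
    {"dx": -0.04,"dy": 0.06,"dz": 0.5,"wx": 0,"wy": 0,"wz": 0,"jaw": 0.55},
    {"dx": 0,"dy": 0.03,"dz": 0.52,"wx": 0,"wy": 0,"wz": 0,"jaw": 0.55},
    {"dx": 0,"dy": 0,"dz": 0,"wx": 0,"wy": 0,"wz": 0,"jaw": 0.55}
  ]
}}

```text
time: 9.45
tool_pos: [0.5026, 0.0828, 0.0224]
tcp_rot: [-2.059, -2.367, 0.007]
wrist_force: [-0.6, 0.8, -0.2]
width: 0.556
```

```bash
python3 look.py
```

```text
t 9.45 tray [-36.2  -3.7] z 22.4 rot err deg [-0.35  0.   -0.05] F [-0.6  0.8 -0.2] w 0.556
```

{"op": "apply_moves", "data": {
  "targets": [
    {"dx": 0,"dy": 0,"dz": 0,"wx": 0,"wy": 0,"wz": 0,"jaw": 0.1},
    {"dx": 0,"dy": 0,"dz": 0,"wx": 0,"wy": 0,"wz": 0,"jaw": 0.1},
    {"dx": 0,"dy": 0,"dz": 0,"wx": 0,"wy": 0,"wz": 0,"jaw": 0.1},
    {"dx": 0.06,"dy": 0,"dz": 0,"wx": 0,"wy": 0,"wz": 0,"jaw": 0.1},
    {"dx": 0,"dy": 0,"dz": 0,"wx": 0,"wy": 0,"wz": 0,"jaw": 0.1}
  ]
}}

```text
time: 9.95
tool_pos: [0.504, 0.0855, 0.0247]
tcp_rot: [-2.061, -2.37, 0.001]
wrist_force: [1.0, 0.4, 0.7]
width: 0.319
```

```bash
python3 look.py w8
```

```text
t 9.95 tray [-34.4  -1.2] z 24.7 rot err deg [-0.07 -0.01 -0.01] F [1.  0.4 0.7] w 0.319
```

View pics/w8.png

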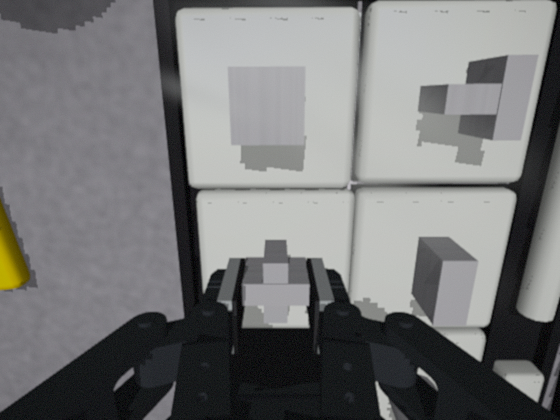

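{"op": "apply_moves", "data": {
  "targets": [
    {"dx": 0.03,"dy": -0.05,"dz": 0.03,"wx": 0,"wy": 0,"wz": 0,"jaw": 0.1},
    {"dx": 0,"dy": 0,"dz": 0,"wx": 0,"wy": 0,"wz": 0,"jaw": 0.1}
  ]
}}

```text
time: 10.2
tool_pos: [0.5039, 0.0857, 0.0247]
tcp_rot: [2.059, 2.37, 0.001]
wrist_force: [2.3, -2.9, 3.5]
width: 0.321
```

```bash
python3 look.py w9
```

```text
t 10.2 tray [-34.5  -1. ] z 24.7 rot err deg [0.09 0.06 0.03] F [ 2.3 -2.9  3.5] w 0.321
```

View pics/w9.png

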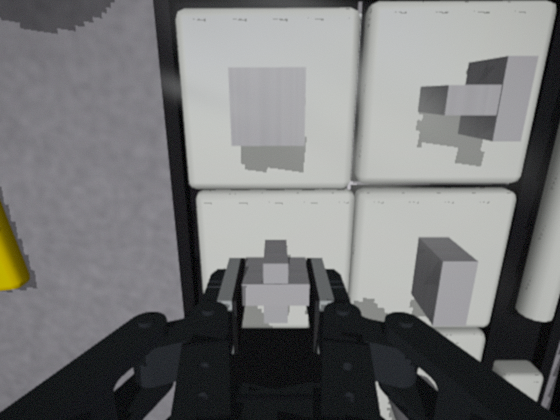

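{"op": "apply_moves", "data": {
  "targets": [
    {"dx": 0,"dy": 0,"dz": 0,"wx": 0,"wy": 0,"wz": 0,"jaw": 0.55},
    {"dx": 0,"dy": 0,"dz": 0,"wx": 0,"wy": 0,"wz": 0,"jaw": 0.55},
    {"dx": 0,"dy": 0,"dz": 0,"wx": 0,"wy": 0,"wz": 0,"jaw": 0.55},
    {"dx": 0,"dy": 0,"dz": -0.6,"wx": 0,"wy": 0,"wz": 0,"jaw": 0.55},
    {"dx": 0,"dy": 0,"dz": -0.8,"wx": 0,"wy": 0,"wz": 0,"jaw": 0.55}
  ]
}}

```text
time: 10.75
tool_pos: [0.4997, 0.0859, 0.0637]
tcp_rot: [-2.058, -2.367, 0.008]
wrist_force: [0.2, 0.6, 0.9]
width: 0.549
```

{"op": "apply_moves", "data": {
  "targets": [
    {"dx": -0.8,"dy": 0.8,"dz": 0,"wx": 0,"wy": 0,"wz": 0,"jaw": 0.55},
    {"dx": -0.8,"dy": 0.8,"dz": 0,"wx": 0,"wy": 0,"wz": 0,"jaw": 0.55},
    {"dx": -0.8,"dy": 0.8,"dz": 0,"wx": 0,"wy": 0,"wz": 0,"jaw": 0.55},
    {"dx": 0,"dy": 0,"dz": 0.2,"wx": 0,"wy": 0,"wz": 0,"jaw": 0.55},
    {"dx": 0,"dy": 0,"dz": 0,"wx": 0,"wy": 0,"wz": 0,"jaw": 0.55}
  ]
}}

```text
time: 11.25
tool_pos: [0.5823, 0.0244, 0.0577]
tcp_rot: [-2.06, -2.366, 0.005]
wrist_force: [-1.2, 0.7, -0.9]
width: 0.549
```

```bash
python3 look.py w10
```

```text
t 11.25 tray [ 34.6 -72.6] z 57.7 rot err deg [-0.3  -0.05 -0.09] F [-1.2  0.7 -0.9] w 0.549
```

View pics/w10.png

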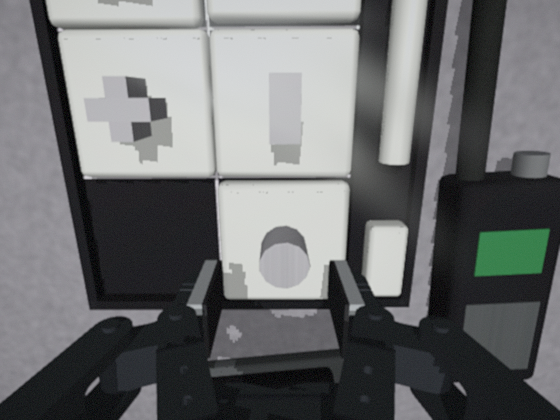

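Run:
```python
from h import *
c=np.load("pics/w10.npz"); k=wcam(c)
for u,v,z in((284,258,.042),(221,182,.017),(348,182,.017),(347,299,.017)):print(u,v,w2tray(world(k,u,v,z)[0]).round(1))
```

```text
284 258 [ 38.3 -72.1]
221 182 [  4.7 -39.4]
348 182 [ 72.9 -39.4]
347 299 [  76.8 -111.4]
```

{"op": "apply_moves", "data": {
  "targets": [
    {"dx": -0.05,"dy": 0.06,"dz": 0.5,"wx": 0,"wy": 0,"wz": 0,"jaw": 0.55},
    {"dx": 0,"dy": 0.03,"dz": 0.6,"wx": 0,"wy": 0,"wz": 0,"jaw": 0.55},
    {"dx": 0,"dy": 0,"dz": 0,"wx": 0,"wy": 0,"wz": 0,"jaw": 0.55}
  ]
}}

```text
time: 11.6
tool_pos: [0.5825, 0.0242, 0.0227]
tcp_rot: [-2.056, -2.367, 0.009]
wrist_force: [-0.8, 0.1, -0.6]
width: 0.549
```

```bash
python3 look.py
```

```text
t 11.6 tray [ 34.8 -72.8] z 22.7 rot err deg [-0.49 -0.06  0.04] F [-0.8  0.1 -0.6] w 0.549
```

{"op": "apply_moves", "data": {
  "targets": [
    {"dx": -0.05,"dy": 0.06,"dz": 0.0,"wx": 0,"wy": 0,"wz": 0,"jaw": 0.55},
    {"dx": 0,"dy": 0,"dz": 0,"wx": 0,"wy": 0,"wz": 0,"jaw": 0.55}
  ]
}}

```text
time: 11.8
tool_pos: [0.5887, 0.0225, 0.0267]
tcp_rot: [-2.06, -2.371, 0.002]
wrist_force: [-0.7, -0.3, -0.9]
width: 0.549
```

```bash
python3 look.py
```

```text
t 11.8 tray [ 40.7 -75.3] z 26.7 rot err deg [-0.07  0.01  0.01] F [-0.7 -0.3 -0.9] w 0.549
```

{"op": "apply_moves", "data": {
  "targets": [
    {"dx": 0,"dy": -0.02,"dz": 0.14,"wx": 0,"wy": 0,"wz": 0,"jaw": 0.55},
    {"dx": 0,"dy": 0,"dz": 0,"wx": 0,"wy": 0,"wz": 0,"jaw": 0.1},
    {"dx": 0,"dy": 0,"dz": 0,"wx": 0,"wy": 0,"wz": 0,"jaw": 0.1},
    {"dx": 0,"dy": 0,"dz": 0,"wx": 0,"wy": 0,"wz": 0,"jaw": 0.1},
    {"dx": 0,"dy": 0,"dz": 0,"wx": 0,"wy": 0,"wz": 0,"jaw": 0.1}
  ]
}}

```text
time: 12.3
tool_pos: [0.5878, 0.0223, 0.0223]
tcp_rot: [-2.061, -2.37, 0.002]
wrist_force: [-1.5, 0.7, 1.0]
width: 0.29
```

```bash
python3 look.py
```

```text
t 12.3 tray [ 39.7 -75.5] z 22.3 rot err deg [-0.1   0.   -0.01] F [-1.5  0.7  1. ] w 0.29
```

{"op": "apply_moves", "data": {
  "targets": [
    {"dx": 0,"dy": -0.3,"dz": 0,"wx": 0,"wy": 0,"wz": 0,"jaw": 0.1},
    {"dx": 0,"dy": -0.55,"dz": 0,"wx": 0,"wy": 0,"wz": 0,"jaw": 0.1},
    {"dx": 0,"dy": -0.6,"dz": 0,"wx": 0,"wy": 0,"wz": 0,"jaw": 0.1},
    {"dx": 0,"dy": -0.6,"dz": 0,"wx": 0,"wy": 0,"wz": 0,"jaw": 0.1},
    {"dx": 0,"dy": -0.4,"dz": 0,"wx": 0,"wy": 0,"wz": 0,"jaw": 0.1}
  ]
}}

```text
time: 12.8
tool_pos: [0.5138, 0.0119, 0.0223]
tcp_rot: [-2.061, -2.37, 0.002]
wrist_force: [1.2, 0.3, 0.2]
width: 0.291
```

{"op": "apply_moves", "data": {
  "targets": [
    {"dx": 0,"dy": 0,"dz": 0,"wx": 0,"wy": 0,"wz": 0,"jaw": 0.1}
  ]
}}

```text
time: 12.9
tool_pos: [0.5127, 0.0118, 0.0223]
tcp_rot: [-2.06, -2.369, 0.005]
wrist_force: [-3.3, -1.4, 4.6]
width: 0.292
```

```bash
python3 look.py w11
```

```text
t 12.9 tray [-36.  -75.4] z 22.3 rot err deg [-0.24 -0.   -0.02] F [-3.3 -1.4  4.6] w 0.292
```

View pics/w11.png

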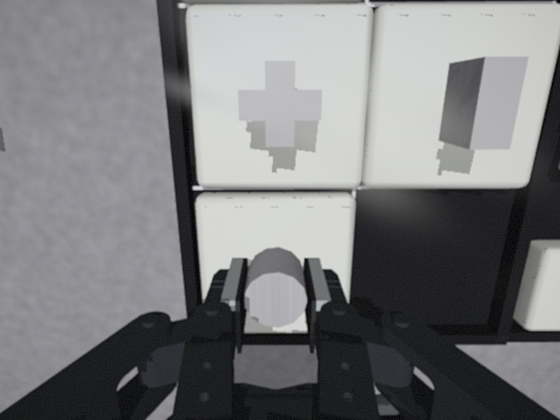

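{"op": "apply_moves", "data": {
  "targets": [
    {"dx": 0,"dy": -0.03,"dz": 0,"wx": 0,"wy": 0,"wz": 0,"jaw": 0.1},
    {"dx": 0,"dy": 0,"dz": 0,"wx": 0,"wy": 0,"wz": 0,"jaw": 0.55},
    {"dx": 0,"dy": 0,"dz": 0,"wx": 0,"wy": 0,"wz": 0,"jaw": 0.55},
    {"dx": 0,"dy": 0,"dz": -0.6,"wx": 0,"wy": 0,"wz": 0,"jaw": 0.55},
    {"dx": 0,"dy": 0,"dz": -0.8,"wx": 0,"wy": 0,"wz": 0,"jaw": 0.55}
  ]
}}

```text
time: 13.45
tool_pos: [0.5129, 0.012, 0.0629]
tcp_rot: [-2.059, -2.368, 0.006]
wrist_force: [-0.3, 0.2, 0.6]
width: 0.552
```

{"op": "apply_moves", "data": {
  "targets": [
    {"dx": 0.8,"dy": 0.82,"dz": 0,"wx": 0,"wy": 0,"wz": 0,"jaw": 0.55},
    {"dx": 0.8,"dy": 0.82,"dz": 0,"wx": 0,"wy": 0,"wz": 0,"jaw": 0.55},
    {"dx": 0.8,"dy": 0.82,"dz": 0,"wx": 0,"wy": 0,"wz": 0,"jaw": 0.55},
    {"dx": 0,"dy": 0,"dz": 0.2,"wx": 0,"wy": 0,"wz": 0,"jaw": 0.45},
    {"dx": 0,"dy": 0,"dz": 0,"wx": 0,"wy": 0,"wz": 0,"jaw": 0.45}
  ]
}}

```text
time: 13.95
tool_pos: [0.5768, 0.094, 0.0568]
tcp_rot: [-2.058, -2.371, 0.005]
wrist_force: [-1.2, -0.5, 0.3]
width: 0.451
```

```bash
python3 look.py w12
```

```text
t 13.95 tray [38.8 -2.9] z 56.8 rot err deg [-0.23  0.01  0.08] F [-1.2 -0.5  0.3] w 0.451
```

View pics/w12.png

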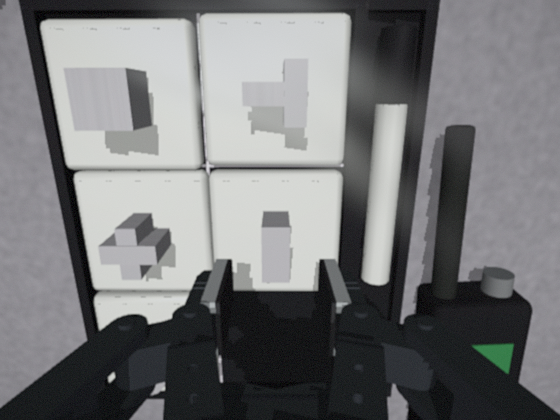

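Run:
```python
from h import *
c=np.load("pics/w12.npz"); k=wcam(c)
for n,u,v,z in(("bar",276,254,.042),("sqTL",43,22,.017),("sqTR",195,21,.017),("sqBR",202,166,.017),("sqBL",67,169,.017),("teeTL",201,15,.017),("teeTR",349,15,.017),("teeBR",344,163,.017),("teeBL",205,166,.017),("crTL",77,172,.017),("crTR",206,171,.017),("barTL",211,170,.017),("barTR",342,169,.017),("wall near inner TL floor",40,15,.005)):print(n,w2tray(world(k,u,v,z)[0]).round(1))
im=c["color"][0:200,10:370,::-1]; cv2.imwrite("pics/w12c.png",cv2.resize(im,None,fx=2.2,fy=2.2,interpolation=cv2.INTER_CUBIC))
```

```text
bar [38.6  0.2]
sqTL [-70.7 107.1]
sqTR [  0.5 107.6]
sqBR [-0.5 39.1]
sqBL [-72.1  37.3]
teeTL [  3.5 110.1]
teeTR [ 72.1 110.1]
teeBR [74.1 40.8]
teeBL [ 1.  39.1]
crTL [-67.1  35.7]
crTR [ 1.4 36.4]
barTL [ 4.1 36.9]
barTR [73.3 37.6]
wall near inner TL floor [-78.7 112.3]
```

View pics/w12c.png

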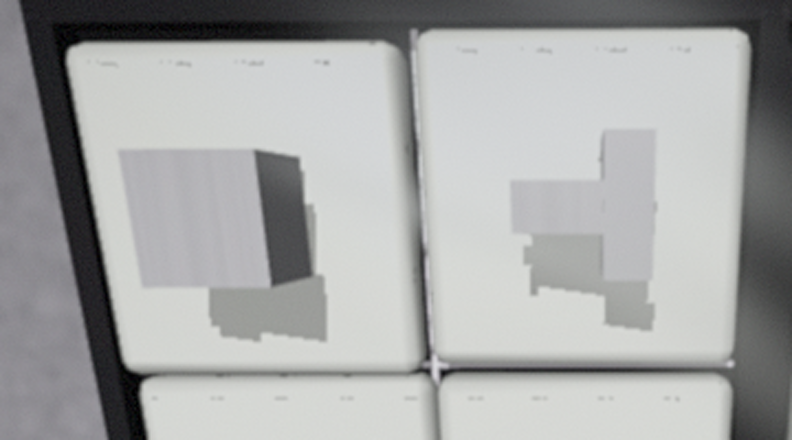

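{"op": "apply_moves", "data": {
  "targets": [
    {"dx": 0.06,"dy": 0.02,"dz": 0.5,"wx": 0,"wy": 0,"wz": 0,"jaw": 0.45},
    {"dx": 0,"dy": 0.02,"dz": 0.6,"wx": 0,"wy": 0,"wz": 0,"jaw": 0.45},
    {"dx": 0,"dy": 0,"dz": 0,"wx": 0,"wy": 0,"wz": 0,"jaw": 0.45}
  ]
}}

```text
time: 14.3
tool_pos: [0.5745, 0.0943, 0.0215]
tcp_rot: [-2.059, -2.365, 0.01]
wrist_force: [-1.7, 0.7, -1.0]
width: 0.445
```

```bash
python3 look.py
```

```text
t 14.3 tray [36.6 -2.3] z 21.5 rot err deg [-0.49 -0.   -0.07] F [-1.7  0.7 -1. ] w 0.445
```

Close enough (2 mm); closing.

{"op": "apply_moves", "data": {
  "targets": [
    {"dx": 0.02,"dy": 0.02,"dz": 0,"wx": 0,"wy": 0,"wz": 0,"jaw": 0.45},
    {"dx": 0,"dy": 0,"dz": 0,"wx": 0,"wy": 0,"wz": 0,"jaw": 0.02},
    {"dx": 0,"dy": 0,"dz": 0,"wx": 0,"wy": 0,"wz": 0,"jaw": 0.02},
    {"dx": 0,"dy": 0,"dz": 0,"wx": 0,"wy": 0,"wz": 0,"jaw": 0.02},
    {"dx": 0,"dy": 0,"dz": 0,"wx": 0,"wy": 0,"wz": 0,"jaw": 0.02}
  ]
}}

```text
time: 14.8
tool_pos: [0.5778, 0.0956, 0.0259]
tcp_rot: [-2.06, -2.37, 0.005]
wrist_force: [-5.6, -2.1, 5.7]
width: 0.156
```

```bash
python3 look.py
```

```text
t 14.8 tray [40.  -1.4] z 25.9 rot err deg [-0.2   0.03  0.  ] F [-5.6 -2.1  5.7] w 0.156
```

{"op": "apply_moves", "data": {
  "targets": [
    {"dx": -0.3,"dy": 0,"dz": 0,"wx": 0,"wy": 0,"wz": 0,"jaw": 0.02},
    {"dx": -0.55,"dy": 0,"dz": 0,"wx": 0,"wy": 0,"wz": 0,"jaw": 0.02},
    {"dx": -0.6,"dy": 0,"dz": 0,"wx": 0,"wy": 0,"wz": 0,"jaw": 0.02},
    {"dx": -0.6,"dy": 0,"dz": 0,"wx": 0,"wy": 0,"wz": 0,"jaw": 0.02},
    {"dx": -0.4,"dy": 0,"dz": 0,"wx": 0,"wy": 0,"wz": 0,"jaw": 0.02}
  ]
}}

```text
time: 15.3
tool_pos: [0.5881, 0.0242, 0.0259]
tcp_rot: [-2.06, -2.367, 0.001]
wrist_force: [-4.0, 6.6, 5.8]
width: 0.156
```

{"op": "apply_moves", "data": {
  "targets": [
    {"dx": 0,"dy": 0,"dz": 0,"wx": 0,"wy": 0,"wz": 0,"jaw": 0.02}
  ]
}}

```text
time: 15.4
tool_pos: [0.5884, 0.0226, 0.0259]
tcp_rot: [-2.061, -2.369, 0.003]
wrist_force: [-5.0, -1.3, 5.4]
width: 0.154
```

```bash
python3 look.py w13
```

```text
t 15.4 tray [ 40.4 -75.2] z 25.9 rot err deg [-0.16 -0.   -0.05] F [-5.  -1.3  5.4] w 0.154
```

View pics/w13.png

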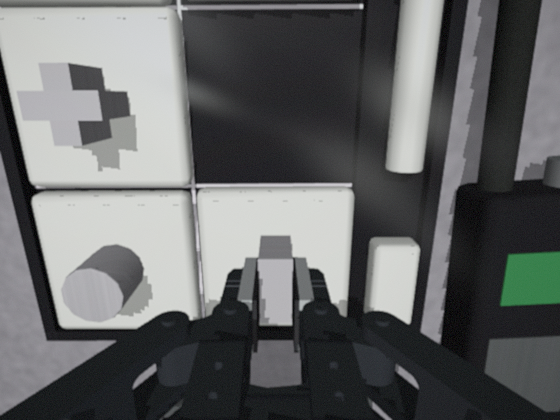

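{"op": "apply_moves", "data": {
  "targets": [
    {"dx": 0,"dy": -0.02,"dz": 0,"wx": 0,"wy": 0,"wz": 0,"jaw": 0.02},
    {"dx": 0,"dy": 0,"dz": 0,"wx": 0,"wy": 0,"wz": 0,"jaw": 0.55},
    {"dx": 0,"dy": 0,"dz": 0,"wx": 0,"wy": 0,"wz": 0,"jaw": 0.55},
    {"dx": 0,"dy": 0,"dz": -0.6,"wx": 0,"wy": 0,"wz": 0,"jaw": 0.55},
    {"dx": 0,"dy": 0,"dz": -0.8,"wx": 0,"wy": 0,"wz": 0,"jaw": 0.55}
  ]
}}

```text
time: 15.95
tool_pos: [0.5869, 0.0236, 0.0656]
tcp_rot: [-2.059, -2.368, 0.005]
wrist_force: [0.0, -0.3, 0.1]
width: 0.554
```

{"op": "apply_moves", "data": {
  "targets": [
    {"dx": 1,"dy": 0,"dz": 0,"wx": 0,"wy": 0,"wz": 0,"jaw": 0.55},
    {"dx": 1,"dy": 0,"dz": 0,"wx": 0,"wy": 0,"wz": 0,"jaw": 0.55},
    {"dx": 1,"dy": 0,"dz": 0,"wx": 0,"wy": 0,"wz": 0,"jaw": 0.55},
    {"dx": 1,"dy": 0,"dz": 0,"wx": 0,"wy": 0,"wz": 0,"jaw": 0.55},
    {"dx": 0.95,"dy": 0,"dz": 0,"wx": 0,"wy": 0,"wz": 0,"jaw": 0.55}
  ]
}}

```text
time: 16.45
tool_pos: [0.5677, 0.172, 0.067]
tcp_rot: [-2.061, -2.37, 0.001]
wrist_force: [-0.3, 0.5, -0.8]
width: 0.547
```

{"op": "apply_moves", "data": {
  "targets": [
    {"dx": 0,"dy": 0,"dz": 0.2,"wx": 0,"wy": 0,"wz": 0,"jaw": 0.55},
    {"dx": 0,"dy": 0,"dz": 0,"wx": 0,"wy": 0,"wz": 0,"jaw": 0.55}
  ]
}}

```text
time: 16.65
tool_pos: [0.5669, 0.1709, 0.0601]
tcp_rot: [-2.058, -2.371, 0.004]
wrist_force: [0.6, -0.2, -0.8]
width: 0.552
```

```bash
python3 look.py w14
```

```text
t 16.65 tray [39.8 74.6] z 60.1 rot err deg [-0.18  0.02  0.1 ] F [ 0.6 -0.2 -0.8] w 0.552
```

View pics/w14.png

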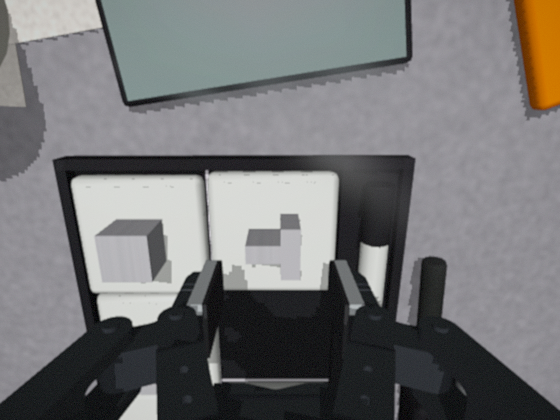

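Run:
```python
from h import *
c=np.load("pics/w14.npz"); k=wcam(c)
for n,u,v,z in(("tee stem center",268,247,.042),("tee bar",291,252,.042),("tee",273,252,.042)):print(n,w2tray(world(k,u,v,z)[0]).round(1))
```

```text
tee stem center [35.5 80. ]
tee bar [47.1 77.3]
tee [38.  77.3]
```

{"op": "apply_moves", "data": {
  "targets": [
    {"dx": 0.03,"dy": 0.02,"dz": 0.6,"wx": 0,"wy": 0,"wz": 0,"jaw": 0.55},
    {"dx": 0,"dy": 0.02,"dz": 0.6,"wx": 0,"wy": 0,"wz": 0,"jaw": 0.55},
    {"dx": 0,"dy": 0,"dz": 0,"wx": 0,"wy": 0,"wz": 0,"jaw": 0.55}
  ]
}}

```text
time: 17.0
tool_pos: [0.5664, 0.1696, 0.0224]
tcp_rot: [-2.06, -2.366, 0.009]
wrist_force: [-0.4, -0.6, -0.8]
width: 0.552
```

```bash
python3 look.py
```

```text
t 17.0 tray [39.1 73.4] z 22.4 rot err deg [-0.42  0.05 -0.09] F [-0.4 -0.6 -0.8] w 0.552
```

{"op": "apply_moves", "data": {
  "targets": [
    {"dx": 0.06,"dy": 0,"dz": 0,"wx": 0,"wy": 0,"wz": 0,"jaw": 0.55},
    {"dx": 0,"dy": 0,"dz": 0,"wx": 0,"wy": 0,"wz": 0,"jaw": 0.1},
    {"dx": 0,"dy": 0,"dz": 0,"wx": 0,"wy": 0,"wz": 0,"jaw": 0.1},
    {"dx": 0,"dy": 0,"dz": 0,"wx": 0,"wy": 0,"wz": 0,"jaw": 0.1},
    {"dx": 0,"dy": 0,"dz": 0,"wx": 0,"wy": 0,"wz": 0,"jaw": 0.1}
  ]
}}

```text
time: 17.5
tool_pos: [0.5667, 0.1725, 0.0261]
tcp_rot: [-2.059, -2.368, 0.007]
wrist_force: [-6.7, -2.5, 6.9]
width: 0.321
```

```bash
python3 look.py
```

```text
t 17.5 tray [39.8 76.2] z 26.1 rot err deg [-0.31  0.03 -0.01] F [-6.7 -2.5  6.9] w 0.321
```

{"op": "apply_moves", "data": {
  "targets": [
    {"dx": -0.3,"dy": 0,"dz": 0,"wx": 0,"wy": 0,"wz": 0,"jaw": 0.1},
    {"dx": -0.55,"dy": 0,"dz": 0,"wx": 0,"wy": 0,"wz": 0,"jaw": 0.1},
    {"dx": -0.6,"dy": 0,"dz": 0,"wx": 0,"wy": 0,"wz": 0,"jaw": 0.1},
    {"dx": -0.6,"dy": 0,"dz": 0,"wx": 0,"wy": 0,"wz": 0,"jaw": 0.1},
    {"dx": -0.45,"dy": 0,"dz": 0,"wx": 0,"wy": 0,"wz": 0,"jaw": 0.1}
  ]
}}

```text
time: 18.0
tool_pos: [0.5772, 0.1002, 0.0262]
tcp_rot: [-2.059, -2.366, 0.002]
wrist_force: [-5.8, 7.2, 4.3]
width: 0.32
```

{"op": "apply_moves", "data": {
  "targets": [
    {"dx": 0,"dy": 0,"dz": 0,"wx": 0,"wy": 0,"wz": 0,"jaw": 0.1}
  ]
}}

```text
time: 18.1
tool_pos: [0.5775, 0.0982, 0.0261]
tcp_rot: [-2.06, -2.367, 0.005]
wrist_force: [-5.2, -0.6, 5.8]
width: 0.322
```

```bash
python3 look.py w15
```

```text
t 18.1 tray [40.1  1.2] z 26.1 rot err deg [-0.27 -0.04 -0.06] F [-5.2 -0.6  5.8] w 0.322
```

View pics/w15.png

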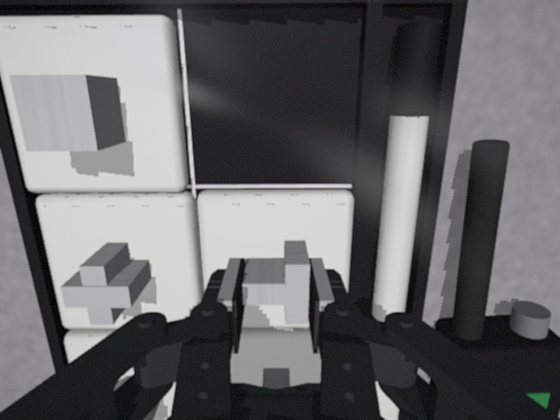

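{"op": "apply_moves", "data": {
  "targets": [
    {"dx": 0,"dy": -0.02,"dz": 0,"wx": 0,"wy": 0,"wz": 0,"jaw": 0.1},
    {"dx": 0,"dy": 0,"dz": 0,"wx": 0,"wy": 0,"wz": 0,"jaw": 0.55},
    {"dx": 0,"dy": 0,"dz": 0,"wx": 0,"wy": 0,"wz": 0,"jaw": 0.55},
    {"dx": 0,"dy": 0,"dz": -0.6,"wx": 0,"wy": 0,"wz": 0,"jaw": 0.55},
    {"dx": 0,"dy": 0,"dz": -0.8,"wx": 0,"wy": 0,"wz": 0,"jaw": 0.55}
  ]
}}

```text
time: 18.65
tool_pos: [0.5774, 0.0988, 0.0661]
tcp_rot: [-2.059, -2.369, 0.005]
wrist_force: [0.8, 0.1, -0.1]
width: 0.548
```

{"op": "apply_moves", "data": {
  "targets": [
    {"dx": 0,"dy": -0.5,"dz": -1,"wx": 0,"wy": 0,"wz": 0,"jaw": 0.55},
    {"dx": 0,"dy": -0.7,"dz": -1,"wx": 0,"wy": 0,"wz": 0,"jaw": 0.55},
    {"dx": 0,"dy": 0,"dz": -1,"wx": 0,"wy": 0,"wz": 0,"jaw": 0.55},
    {"dx": 0,"dy": 0,"dz": -1,"wx": 0,"wy": 0,"wz": 0,"jaw": 0.55},
    {"dx": 0,"dy": 0,"dz": 0,"wx": 0,"wy": 0,"wz": 0,"jaw": 0.55}
  ]
}}

```text
time: 19.15
tool_pos: [0.5469, 0.0945, 0.1932]
tcp_rot: [2.057, 2.366, 0.011]
wrist_force: [0.6, 0.3, -0.5]
width: 0.551
```

{"op": "apply_moves", "data": {
  "targets": [
    {"dx": 0,"dy": 0,"dz": 0,"wx": 0,"wy": 0,"wz": 0,"jaw": 0.55}
  ]
}}

```text
time: 19.25
tool_pos: [0.544, 0.0941, 0.1884]
tcp_rot: [2.061, 2.37, 0.002]
wrist_force: [0.0, -0.3, -0.8]
width: 0.551
```

```bash
python3 look.py w16
python3 - <<'E'
from h import *
c=np.load("pics/w16.npz"); im=c["color"][:,:,::-1]; cv2.imwrite("pics/w16c.png",cv2.resize(im[40:340,120:500],None,fx=2,fy=2,interpolation=cv2.INTER_CUBIC))
E
```

```text
t 19.25 tray [6.4 1.7] z 188.4 rot err deg [ 0.09 -0.   -0.01] F [ 0.  -0.3 -0.8] w 0.551
```

View pics/w16c.png

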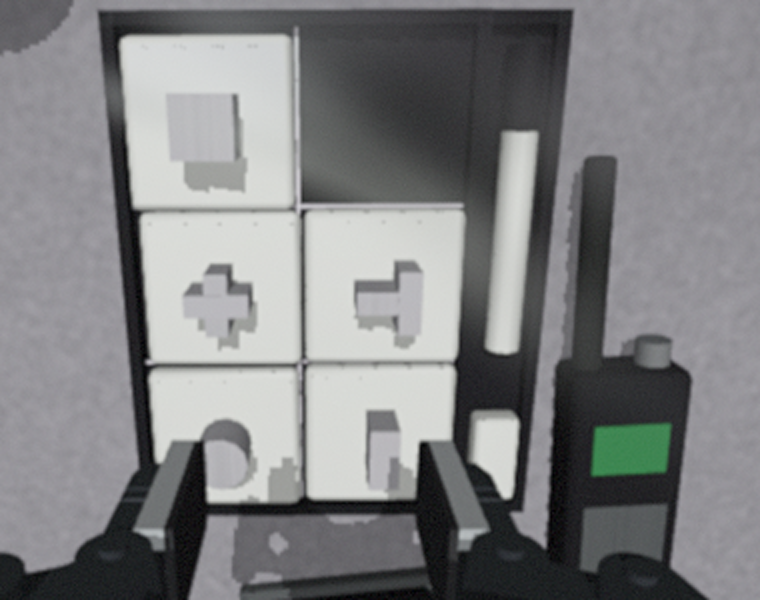

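{"op": "apply_moves", "data": {
  "targets": [
    {"dx": 0.8,"dy": -0.5,"dz": 0.6,"wx": 0,"wy": 0,"wz": 0,"jaw": 0.55},
    {"dx": 0.8,"dy": -0.5,"dz": 0.6,"wx": 0,"wy": 0,"wz": 0,"jaw": 0.55},
    {"dx": 0.8,"dy": -0.4,"dz": 1,"wx": 0,"wy": 0,"wz": 0,"jaw": 0.55},
    {"dx": 0,"dy": 0,"dz": 1,"wx": 0,"wy": 0,"wz": 0,"jaw": 0.55},
    {"dx": 0,"dy": 0,"dz": 0.9,"wx": 0,"wy": 0,"wz": 0,"jaw": 0.55}
  ]
}}

```text
time: 19.8
tool_pos: [0.4885, 0.1595, 0.061]
tcp_rot: [-2.057, -2.37, 0.007]
wrist_force: [1.1, -0.7, -0.0]
width: 0.552
```

{"op": "apply_moves", "data": {
  "targets": [
    {"dx": 0,"dy": 0,"dz": 0,"wx": 0,"wy": 0,"wz": 0,"jaw": 0.55}
  ]
}}

```text
time: 19.9
tool_pos: [0.4855, 0.1581, 0.0583]
tcp_rot: [-2.055, -2.365, 0.018]
wrist_force: [-1.2, -0.3, -0.1]
width: 0.551
```

```bash
python3 look.py w17
```

```text
t 19.9 tray [-42.7  73.2] z 58.3 rot err deg [-0.8   0.09  0.03] F [-1.2 -0.3 -0.1] w 0.551
```

View pics/w17.png

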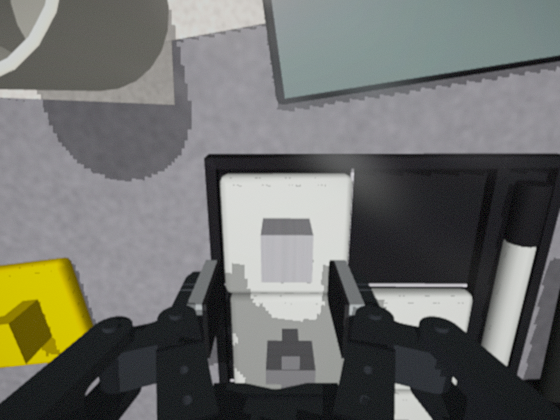

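{"op": "apply_moves", "data": {
  "targets": [
    {"dx": 0,"dy": 0.12,"dz": 0.3,"wx": -0.05,"wy": 0,"wz": 0,"jaw": 0.55},
    {"dx": 0,"dy": 0,"dz": 0.4,"wx": 0,"wy": 0,"wz": 0,"jaw": 0.55},
    {"dx": 0,"dy": 0,"dz": 0,"wx": 0,"wy": 0,"wz": 0,"jaw": 0.55}
  ]
}}

```text
time: 20.25
tool_pos: [0.4941, 0.1594, 0.0422]
tcp_rot: [2.061, 2.369, 0.002]
wrist_force: [-1.1, -0.0, -0.8]
width: 0.548
```

```bash
python3 look.py
```

```text
t 20.25 tray [-34.   73.4] z 42.2 rot err deg [ 0.1   0.01 -0.03] F [-1.1 -0.  -0.8] w 0.548
```

{"op": "apply_moves", "data": {
  "targets": [
    {"dx": 0,"dy": -0.06,"dz": 0.3,"wx": 0,"wy": 0,"wz": 0,"jaw": 0.55},
    {"dx": 0,"dy": 0,"dz": 0.3,"wx": 0,"wy": 0,"wz": 0,"jaw": 0.55},
    {"dx": 0,"dy": 0,"dz": 0,"wx": 0,"wy": 0,"wz": 0,"jaw": 0.55}
  ]
}}

```text
time: 20.55
tool_pos: [0.4915, 0.1591, 0.0237]
tcp_rot: [2.061, 2.37, 0.0]
wrist_force: [-0.4, -0.4, 0.7]
width: 0.551
```

```bash
python3 look.py
```

```text
t 20.55 tray [-36.6  73.4] z 23.7 rot err deg [ 0.03  0.02 -0.02] F [-0.4 -0.4  0.7] w 0.551
```

Good. Grip and nudge +y about 2.5 mm.

{"op": "apply_moves", "data": {
  "targets": [
    {"dx": 0,"dy": 0,"dz": 0,"wx": 0,"wy": 0,"wz": 0,"jaw": 0.1},
    {"dx": 0,"dy": 0,"dz": 0,"wx": 0,"wy": 0,"wz": 0,"jaw": 0.1},
    {"dx": 0,"dy": 0,"dz": 0,"wx": 0,"wy": 0,"wz": 0,"jaw": 0.1},
    {"dx": 0.07,"dy": 0,"dz": 0,"wx": 0,"wy": 0,"wz": 0,"jaw": 0.1},
    {"dx": 0,"dy": 0,"dz": 0,"wx": 0,"wy": 0,"wz": 0,"jaw": 0.1}
  ]
}}

```text
time: 21.05
tool_pos: [0.4926, 0.1619, 0.0253]
tcp_rot: [2.06, 2.369, 0.004]
wrist_force: [-0.2, 0.8, -0.5]
width: 0.297
```

```bash
python3 look.py w18
```

```text
t 21.05 tray [-35.1  76. ] z 25.3 rot err deg [ 0.2  -0.01 -0.01] F [-0.2  0.8 -0.5] w 0.297
```

View pics/w18.png

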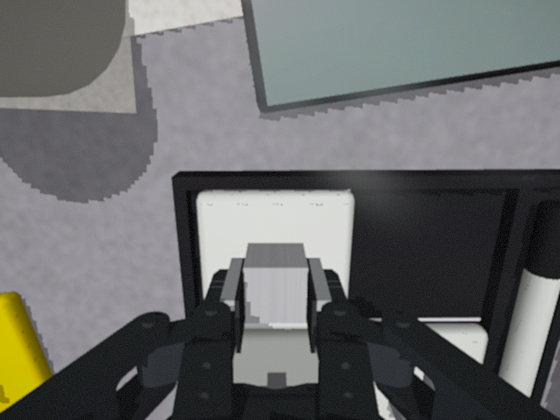

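{"op": "apply_moves", "data": {
  "targets": [
    {"dx": 0,"dy": -0.07,"dz": 0,"wx": 0,"wy": 0,"wz": 0,"jaw": 0.1},
    {"dx": 0,"dy": 0,"dz": 0,"wx": 0,"wy": 0,"wz": 0,"jaw": 0.1}
  ]
}}

```text
time: 21.3
tool_pos: [0.4904, 0.1613, 0.0253]
tcp_rot: [2.06, 2.369, 0.004]
wrist_force: [-0.3, 1.4, 0.9]
width: 0.298
```

```bash
python3 look.py
```

```text
t 21.3 tray [-37.3  75.8] z 25.3 rot err deg [ 0.2  -0.   -0.01] F [-0.3  1.4  0.9] w 0.298
```

{"op": "apply_moves", "data": {
  "targets": [
    {"dx": 0,"dy": 0,"dz": 0,"wx": 0,"wy": 0,"wz": 0,"jaw": 0.55},
    {"dx": 0,"dy": 0,"dz": 0,"wx": 0,"wy": 0,"wz": 0,"jaw": 0.55},
    {"dx": 0,"dy": 0,"dz": 0,"wx": 0,"wy": 0,"wz": 0,"jaw": 0.55},
    {"dx": 0,"dy": 0,"dz": -0.6,"wx": 0,"wy": 0,"wz": 0,"jaw": 0.55},
    {"dx": 0,"dy": 0,"dz": -0.8,"wx": 0,"wy": 0,"wz": 0,"jaw": 0.55}
  ]
}}

```text
time: 21.8
tool_pos: [0.4886, 0.1607, 0.066]
tcp_rot: [-2.061, -2.371, 0.002]
wrist_force: [0.4, 0.1, 0.6]
width: 0.547
```

{"op": "apply_moves", "data": {
  "targets": [
    {"dx": -0.3,"dy": 0.3,"dz": -1,"wx": 0,"wy": 0,"wz": 0,"jaw": 0.55},
    {"dx": -0.8,"dy": 0.5,"dz": -1,"wx": 0,"wy": 0,"wz": 0,"jaw": 0.55},
    {"dx": -0.8,"dy": 0.5,"dz": -1,"wx": 0,"wy": 0,"wz": 0,"jaw": 0.55},
    {"dx": -0.8,"dy": 0,"dz": -1,"wx": 0,"wy": 0,"wz": 0,"jaw": 0.55},
    {"dx": 0,"dy": 0,"dz": -0.8,"wx": 0,"wy": 0,"wz": 0,"jaw": 0.55}
  ]
}}

```text
time: 22.3
tool_pos: [0.541, 0.084, 0.2134]
tcp_rot: [2.061, 2.365, 0.005]
wrist_force: [0.1, 0.6, 0.1]
width: 0.554
```

{"op": "apply_moves", "data": {
  "targets": [
    {"dx": 0,"dy": 0,"dz": 0,"wx": 0,"wy": 0,"wz": 0,"jaw": 0.55},
    {"dx": 0,"dy": 0,"dz": 0,"wx": 0,"wy": 0,"wz": 0,"jaw": 0.55}
  ]
}}

```text
time: 22.5
tool_pos: [0.5399, 0.0864, 0.2115]
tcp_rot: [2.06, 2.368, 0.005]
wrist_force: [-0.0, 0.4, -1.0]
width: 0.547
```

```bash
python3 look.py w19
python3 - <<'E'
from h import *
c=np.load("pics/w19.npz"); im=c["color"][:,:,::-1]; cv2.imwrite("pics/w19c.png",cv2.resize(im[40:340,120:500],None,fx=2,fy=2,interpolation=cv2.INTER_CUBIC))
E
```

```text
t 22.5 tray [ 1.2 -5.3] z 211.5 rot err deg [ 0.24 -0.01 -0.03] F [-0.   0.4 -1. ] w 0.547
```

View pics/w19c.png

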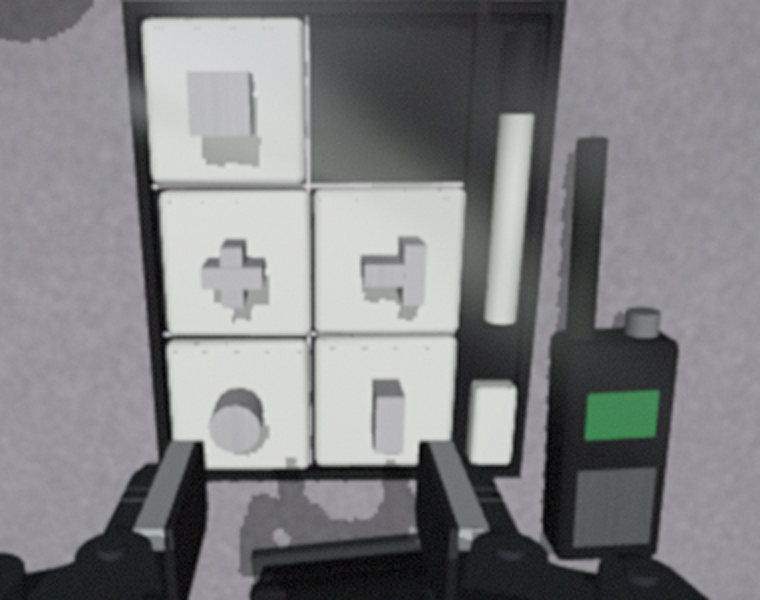

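Run:
```python
from h import *
from workcell import cams
c=cams.read_camera("scene"); o=np.load("pics/scene0.npz")["color"]
cv2.imwrite("pics/sc2.png",c["color"][:,:,::-1])
k=wcam(np.load("pics/w19.npz")); w=np.load("pics/w19.npz"); d=w["range_z"]
for n,b in(("sq",6),("cross",5),("round",4),("bar",3),("tee",2)):
    zs=[]
    for ox in(-28,28):
        for oy in(-28,28):
            P=np.append(tray2w((B[b][0]+ox,B[b][1]+oy)),.017); u,v=proj(k,P)[0].round().astype(int)
            z=np.median(d[v-2:v+3,u-2:u+3]); zs.append(round(1000*(k["eye"]+k["rotation"]@(np.array([(u-k["cx"])/k["fx"],(v-k["cy"])/k["fy"],1])*z))[2],1))
    print(n,zs)
```

```text
sq [np.float64(16.9), np.float64(16.8), np.float64(17.1), np.float64(17.0)]
cross [np.float64(16.8), np.float64(16.5), np.float64(17.3), np.float64(17.0)]
round [np.float64(225.0), np.float64(16.9), np.float64(17.2), np.float64(17.3)]
bar [np.float64(16.6), np.float64(16.7), np.float64(224.3), np.float64(17.0)]
tee [np.float64(17.2), np.float64(16.6), np.float64(16.9), np.float64(17.0)]
```

View pics/sc2.png

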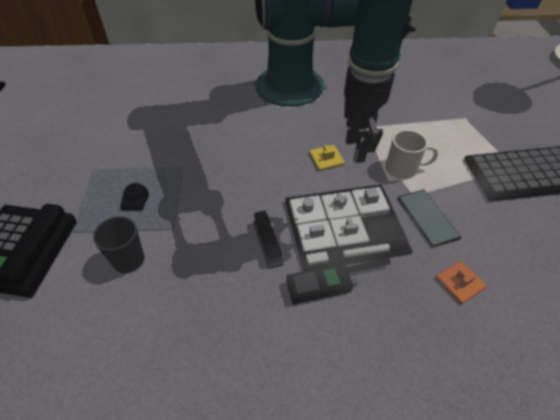

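```bash
python3 -c "
from workcell import job; print(job.finish_job())"
```

```text
the job is handed in; nothing more can be done
None
```

All five tiles are now one bay further clockwise, and I handed the job in at about 22.6 s of the 54 s. The note was in bay 6, so I moved them in this order: square 5→6, cross 4→5, round 3→4, bar 2→3 and tee 1→2. I gripped each by its steel grip and slid it along the tray floor.

**Corrections:** The arm tends to stick and then jump by 2–4 mm. Two tiles therefore ended about 2–3 mm off, and I gripped each again and slid it straight:
- The cross was put right just after its own move.
- The square was put right at the end, after the tee had moved.

**Last checks:**
- **Position:** The last wrist picture shows every tile inside its bay, with the marked grid lines showing between them and bay 1 empty.
- **Flatness:** The tile tops read 16.5–17.3 mm high, against 17 mm expected. Two of the 20 points, one each on the round and bar tiles, were hidden behind the fingers and not measured.
- **Other items:** In the scene picture the other things on the desk and the yellow and orange look-alikes appear where they started. I judged this by eye, not by measurement.

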